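# Tip the vial tray over the waste bin rim and park it

### The job

Empty the three used vials from the blue-handled scoop tray into the orange waste bin: hook the tray's lip over the middle of the bin's black rim bar on the side away from the robot, with the tray still level and its handle pointing straight out from the bin, then, keeping the lip on the bar as a pivot, swing the handle up and over until all vials have dropped into the bin. Bring the tray back near level on the bar before lifting it off, then set it down flat inside the parking bay with the blue floor, its handle over the bay's coloured tab, and let go. Leave the bottle, tip box and tube rack where they are.

Things in the scene. Friction and masses are not known exactly. Their poses are not given: they have to be found in the camera images.
- tray: White scoop tray, 0.18 kg. Origin: underside of floor, centre; x to the handle, z up. mm: floor 80x80, 3 thick; side walls 36 high, rear wall 40 high at x=40. Front ramp (34 deg) from x=-40,z=0 to x=-76,z=24, then flange to x=-98 (underside z=24) with lip turned down to z=12, inner face x=-95: this is the hook. Vials stay in below 34 deg of tip and are out by about 60.
- tray_handle (a point): Centre of the blue handle, at tray (75,0,44) mm, tray axes. A straight bar along tray x from 40 to 106, 14 wide (y), 28 high (z 30 to 58), behind the rear wall. Pinch its flat sides (fingers closing along tray y) from above; the fingers may be tilted in the tray's x-z plane: gripping with the tips leaning 15 to 20 deg towards the tray leaves the wrist more room to tip.
- tray_hook (a point): Seat of the tray's hook: where the centre line of the rim bar lies when the lip is hooked over it, at tray-frame (-86, 0, 18) mm, 6 mm under the flange, with about 3 mm of play either way in x. Axes are the tray's.
- vial0: Small capped vial, 16 mm diameter, 40 mm long, 18 g, red cap, lying across the tray. Origin at its centre, its axis along its own y.
- vial1: The same vial with a green cap. Origin at its centre, axis along y.
- vial2: The same vial with a yellow cap. Origin at its centre, axis along y.
- bin: Fixed waste bin: orange open box 128 (x) by 144 (y) mm, 94 high, 4 mm walls, in a black frame with corner posts. Its rim is a rectangle of round black bars, 12 mm diameter, centre lines at x=+-70, y=+-78, z=110 mm, 10 mm above the box. Origin: centre of its underside on the bench; x points away from the robot.
- bin_rim (a point): Middle of the bin's rim bar on the side away from the robot, on the bar's centre line (bin frame (70, 0, 110) mm; bar runs along y, 156 mm long). Axes are the bin's; the tray is to be hooked here with its x axis (handle) along the bin's +x.
- bay_blue: Fixed grey parking bay, blue floor and tab. Origin: underside centre, on the bench. Floor top z=4 mm; 18 mm high side rails 96 mm apart (y); stops 10 mm high, inner faces at x=-54 and x=50; tab at x=58 to 88. The tray's 80x80 floor goes between them, spout over the -x stop, handle over the +x stop and tab. Parked: tray origin over bay origin, same yaw, so tray origin at z=4 mm.
- bay_yellow: The same bay in yellow, for another tray: leave it empty.
- bottle: Brown bottle, 56 mm diameter, 115 mm high; origin under its centre. Leave alone.
- tip_box: Pink tip box with clear lid, 75 by 110 mm, 57 mm high; origin under its centre. Leave alone.
- tube_rack: White tube rack, 70 by 130 mm, 42 mm high with caps; origin under its centre. Leave alone.
There are look-alikes about, which are no part of the job. What is shaped like the tray but brown or red is not meant.

How it is judged:
On the way, in this order (a step that is already met when the one before it is completed fails the run):
1. the tray, within 20 degrees of level, rests with its lip hooked over the bin's far rim bar (hook within 12 mm of the bar, within 30 mm of its middle, handle within 17 degrees of straight out) (x of tray_hook in the frame of bin_rim between -0.012 and 0.012 m and y of tray_hook in the frame of bin_rim between -0.03 and 0.03 m and z of tray_hook in the frame of bin_rim between -0.012 and 0.012 m and angle between tray's own z axis and vertical below 0.35 rad and angle between the x axis of tray and the x axis of bin, either way round below 0.3 rad and x of tray_handle in the frame of bin_rim above 0.1 m and contact force between tray and bin above 0.2 N), for 0.2 s.
2. with the lip still on the bar (hook within 20 mm of it) and the tray tipped more than 30 degrees, all three vials are in the bin (x of tray_hook in the frame of bin_rim between -0.02 and 0.02 m and y of tray_hook in the frame of bin_rim between -0.045 and 0.045 m and z of tray_hook in the frame of bin_rim between -0.02 and 0.02 m and angle between tray's own z axis and vertical above 0.52 rad and x of vial0 in the frame of bin between -0.066 and 0.066 m and y of vial0 in the frame of bin between -0.074 and 0.074 m and z of each of vial0, vial1, vial2 in the frame of bin below 0.09 m and x of vial1 in the frame of bin between -0.066 and 0.066 m and y of vial1 in the frame of bin between -0.074 and 0.074 m and x of vial2 in the frame of bin between -0.066 and 0.066 m and y of vial2 in the frame of bin between -0.074 and 0.074 m), for 0.1 s.
At the end, for the whole second after the job is handed in: All three vials lie in the bin; the tray lies still and flat (within 3.4 degrees) on the floor of the blue bay (within 15 mm along, 13 mm across, 11 degrees of its yaw, no more than 8 mm above the bay's underside), handle over the coloured tab (x of vial0 in the frame of bin between -0.066 and 0.066 m and y of vial0 in the frame of bin between -0.074 and 0.074 m and z of each of vial0, vial1, vial2 in the frame of bin below 0.09 m and x of vial1 in the frame of bin between -0.066 and 0.066 m and y of vial1 in the frame of bin between -0.074 and 0.074 m and x of vial2 in the frame of bin between -0.066 and 0.066 m and y of vial2 in the frame of bin between -0.074 and 0.074 m and x of tray in the frame of bay_blue between -0.015 and 0.015 m and y of tray in the frame of bay_blue between -0.013 and 0.013 m and z of tray in the frame of bay_blue between 0 and 0.008 m and angle between tray's own z axis and vertical below 0.06 rad and angle between the x axis of tray and the x axis of bay_blue, either way round below 0.2 rad and x of tray_handle in the frame of bay_blue above 0.05 m and linear speed of tray below 0.02 m/s and linear speed of each of vial0, vial1, vial2 below 0.05 m/s); the robot touches nothing.
It fails at once if the tray is tipped more than 40 degrees with its hook more than 50 mm away from the middle of the far rim bar (angle between tray's own z axis and vertical above 0.7 rad and distance between tray_hook and bin_rim above 0.05 m).
It fails at once if the bottle is pushed more than 30 mm or knocked over (distance of bottle from where it was at the start of the episode above 0.03 m or angle between bottle's own z axis and vertical above 0.5 rad).
It fails at once if the tip box is pushed more than 30 mm or knocked over (distance of tip_box from where it was at the start of the episode above 0.03 m or angle between tip_box's own z axis and vertical above 0.5 rad).
It fails at once if the tube rack is pushed more than 30 mm or knocked over (distance of tube_rack from where it was at the start of the episode above 0.03 m or angle between tube_rack's own z axis and vertical above 0.5 rad).
It also fails if it takes over 64 s, if anything falls off the work surface, if the arm or the gripper's body presses on something with over 40 N, if the wrist force passes 120 N, or if a joint passes its speed limit or range.

### The arm

A 6-joint arm with a two-finger parallel gripper is mounted at the origin on the work surface. World frame = base frame: x ahead of the robot, y to its left, z up, the work surface at z = 0. Lengths are in m, angles in rad, forces in N, time in s.
With the tool pointing down it reaches from about 0.35 to 0.775 m from the base axis. Payload 7.3 kg.
Tool frame: the origin (TCP) lies midway between the tips of the shut fingers; the grasp point (between the pads) lies 19 mm behind it (robot.grasp_offset is the z of the grasp point in the tool frame, in m); z points along the fingers, y is the direction in which the jaws open and shut (so a half turn about z gives the same grasp; the last joint's range is limited). The gripper opens to 92 mm and grips with 3 to 60 N. Pads are 19 mm wide; open, the fingers measure 130 mm over their backs; the gripper's body (75 mm by 190 mm) begins 47 mm behind the grasp point.
Start: joints at [-1.46, 0.342, 1.524, -0, 1.275, -0.146], TCP at [0.133, -0.508, 0.227] pointing down, gripper open.
Joint ranges: [-2.53, 2.53], [-0.77, 2.02], [0.04, 2.7], [-1, 4.14], [0.28, 2.66], [-3.11, 3.11]. Speed limits (rad/s): [2.57, 2.57, 3.14, 3.14, 3.14, 3.14].

### API

Orientations are given as [roll, pitch, yaw] about the fixed x, y, z axes, in that order (R = Rz(yaw) Ry(pitch) Rx(roll)).
In Python, from cell import observe, imaging, workorder, robot gives the robot as it stands. The module is installed in compiled form; this text tells all that it offers.
- The arm moves only by the tool send_rows, never from a script. Its argument "series" is a list of rows, each a list of 7 numbers: the shift along the tool's x, y, z in m, then the turn, a rotation vector about the tool's x, y, z in rad, then the closure, from 0 (fully open) to 1 (shut). A call has 1 to 5 rows; each row shifts and turns the commanded pose from where the row before left it, along the tool's axes as they then stand; what a row does not reach is not made up. A row lasts 1/12 s, in which the tool goes at most 41.7 mm and 7.16 degrees, less where a joint would pass 70% of its speed; a pose out of reach is approached as far as the arm can. A call is refused whole if a number of a shift passes 0.0417 or a number of a turn 0.125, either way. A call with a gripper value outside its range is refused whole. The fingers move at their own pace and stop on an object; "newtons" is the grip in N (left out, the last holds). Time passes only in rows, so rows that do not move let the fingers close. It gives the time, the measured TCP pose, the force and the opening at its end, in the units of the state.
- observe(): the state, without advancing time (a new reading comes with each control period).
- imaging.read_camera(name): name is "side" or "top" or "wrist"; returns a dict with "color" (400x640x3 uint8, red, green, blue), "range_z" (400x640 float32, m along the optical axis (not along the pixel's ray), 0 where there is no reading), "vfov" (degrees; the focal length in pixels is half the picture's height over the tangent of half this angle, whatever the lens; pixels are square), "cx", "cy" (the principal point, pixels), "dist_coeffs" ([k1, k2, p1, p2, k3] as OpenCV has them; the pictures are not rectified), "T" (4x4, takes a point from camera to world coordinates). Camera axes: x right, y down, z forward; pixel columns grow to the right and rows downward; lengths in m; the calibration is good to about 2 mm. A picture is of the moment at which its call begins.
- workorder.hand_in(): hands the job in, once; it reports no verdict.
The state is a dict: "time": time; "qpos": joint angles; "qvel": joint speeds; "joint_efforts": joint torques, N m; "tool_pos": TCP position; "tool_rot": TCP orientation; "contact_force": force on the tool from outside, world axes, zero at the start; "torque": the same for the moment, N m; "opening": finger opening in m.
Only numpy, scipy, OpenCV 4.12 (cv2) and the standard library are available. Lean on these libraries where they do the work, as an engineer would, in place of code of your own. Each camera call takes 0.05 s, during which the arm holds its last target.

## Working session

There is one attempt and no reset: what is moved stays moved. The work goes in short steps, Python scripts to look and compute and a tool call to move; the robot and the scene stay as the last step left them, time stands still between calls to the robot, and variables do not carry over. Pictures are saved under pics/ and viewed, and the job is handed in when it is done.

Besides the shell and the picture viewer there is one more tool, called after "Call:" as name([rows], argument=value, ...), one row to a line, values as JSON. send_rows: Moves the arm, as the interface text tells. Its arguments: {"type":"object","properties":{"series":{"type":"array","items":{"type":"array","items":{"type":"number"}}},"newtons":{"type":"number"}},"required":["series"]}

```bash
mkdir -p pics
cat > h.py <<'E'
import numpy as np, cv2, pickle
from cell import observe, imaging, workorder, robot
def snap(names,tag):
    out={}
    for n in names:
        d=imaging.read_camera(n); out[n]=d
        cv2.imwrite(f'pics/{tag}_{n}.png',d['color'][:,:,::-1])
        pickle.dump(d,open(f'pics/{tag}_{n}.pkl','wb'))
    return out
def K(d):
    f=200/np.tan(np.radians(d['vfov'])/2); return np.array([[f,0,d['cx']],[0,f,d['cy']],[0,0,1.]])
def ray(d,uv):
    p=cv2.undistortPoints(np.array(uv,float).reshape(-1,1,2),K(d),np.array(d['dist_coeffs'],float)).reshape(-1,2)
    r=np.c_[p,np.ones(len(p))]
    return d['T'][:3,3], r@d['T'][:3,:3].T, r
def onplane(d,uv,z):
    o,r,_=ray(d,uv); s=(z-o[2])/r[:,2]; return o+r*s[:,None]
def bydepth(d,uv):
    uv=np.array(uv).reshape(-1,2)
    o,r,_=ray(d,uv); z=d['range_z'][uv[:,1].astype(int),uv[:,0].astype(int)]
    return o+r*z[:,None]
def proj(d,P):
    T=np.linalg.inv(d['T']); rv=cv2.Rodrigues(T[:3,:3])[0]
    return cv2.projectPoints(np.array(P,float).reshape(-1,1,3),rv,T[:3,3],K(d),np.array(d['dist_coeffs'],float))[0].reshape(-1,2)
E
python3 - <<'E'
from h import *
o=snap(['side','top','wrist'],'a')
print(observe()); print(robot, [x for x in dir(robot) if x[0]!='_'],robot.grasp_offset)
for n in o: print(n,o[n]['vfov'],o[n]['T'].round(3).tolist())
E
```

```text
{'time': 0.15, 'qpos': array([-1.46002272e+00,  3.42568411e-01,  1.52473396e+00, -1.02679704e-05,
        1.27538961e+00, -1.45973413e-01]), 'qvel': array([ 0.00039622, -0.00250876, -0.00238791,  0.00042088, -0.00072965,
       -0.00141048]), 'joint_efforts': array([ 9.13653748e-04, -4.31469941e+01, -2.44353282e+01,  7.17889401e-02,
        5.37739042e-02, -8.44518217e-05]), 'tool_pos': array([ 0.13331763, -0.5075084 ,  0.22622384]), 'tool_rot': array([-3.14050359e+00, -1.50188168e-04,  2.56749934e-01]), 'contact_force': array([-0.27092629, -0.21963323,  0.73684255]), 'torque': array([ 0.02975503, -0.04364281,  0.02722481]), 'opening': 0.09163065118488364}
<Robot object at 0x7fb7eef5fe00> ['IKError', 'grasp_offset'] -0.0188
side 50.7573617626432 [[0.936, -0.208, 0.283, 0.15], [-0.351, -0.518, 0.78, -1.151], [-0.016, -0.83, -0.558, 0.871], [0.0, 0.0, 0.0, 1.0]]
top 43.95793292464718 [[0.021, -0.996, 0.086, 0.395], [-1.0, -0.021, -0.0, -0.059], [0.002, -0.086, -0.996, 1.614], [0.0, 0.0, 0.0, 1.0]]
wrist 70.11807884033233 [[0.255, -0.92, -0.299, 0.214], [-0.967, -0.243, -0.079, -0.486], [0.0, 0.309, -0.951, 0.385], [0.0, 0.0, 0.0, 1.0]]
```

View pics/a_side.png

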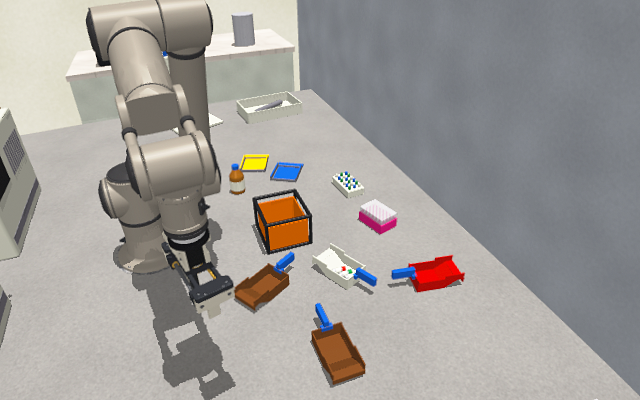

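View pics/a_top.png

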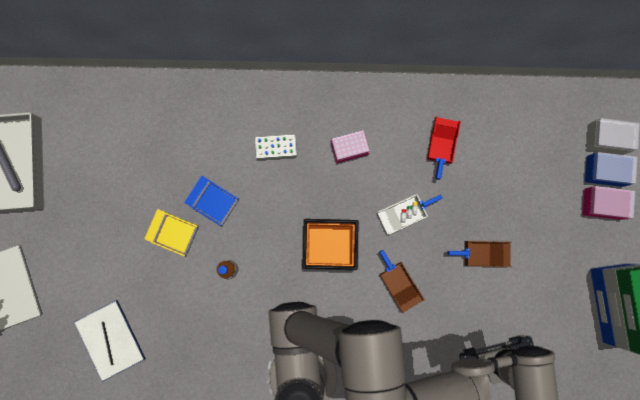

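View pics/a_wrist.png

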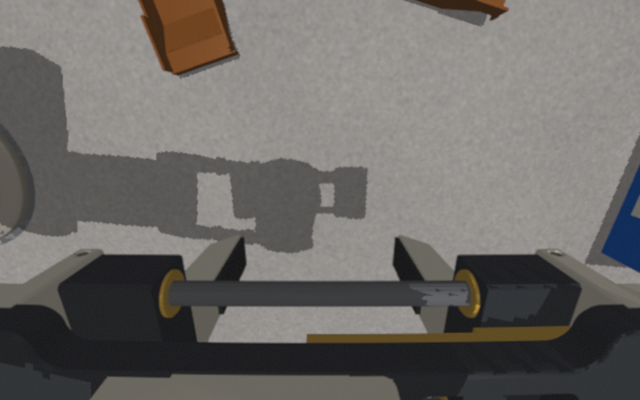

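Top view: the white tray is at (403,214) with its handle at (432,202). The look-alikes are a red tray at (443,140) and brown trays at (400,285) and (488,254). I choose the white one holding the vials. The bin is at (330,244), the blue bay at (212,201) and the yellow bay at (171,232).

Run:
```python
from h import *
d=pickle.load(open('pics/a_top.pkl','rb'))
c=d['color'][:,:,::-1]
a=cv2.resize(c[180:245,370:450],None,fx=5,fy=5,interpolation=cv2.INTER_NEAREST)
b=cv2.resize(c[165:245,180:250],None,fx=5,fy=5,interpolation=cv2.INTER_NEAREST)
e=cv2.resize(c[210:280,295:365],None,fx=5,fy=5,interpolation=cv2.INTER_NEAREST)
H=400
im=np.hstack([cv2.copyMakeBorder(x,0,H-x.shape[0],0,0,cv2.BORDER_CONSTANT) for x in (a[:,:],b,)])
cv2.imwrite('pics/crop1.png',im); cv2.imwrite('pics/crop2.png',e)
hsv=cv2.cvtColor(c,cv2.COLOR_BGR2HSV)
blue=cv2.inRange(hsv,(100,150,80),(125,255,255))
n,l,s,ce=cv2.connectedComponentsWithStats(blue)
for i in range(1,n):
    if s[i,4]>15:
        pts=np.argwhere(l==i)[:,::-1]
        P=bydepth(d,pts); print(ce[i].round(1),s[i,4],P.mean(0).round(3),cv2.minAreaRect(pts.astype(np.float32)))
```

```text
[439.6 167.3] 106 [ 0.668 -0.422  0.054] ((440.0, 168.5), (19.0, 8.0), 90.0)
[210.6 199.8] 1211 [0.553 0.313 0.01 ] ((210.47056579589844, 200.11764526367188), (42.4898567199707, 32.672706604003906), 32.47119140625)
[430.8 200.8] 96 [ 0.56  -0.394  0.054] ((431.13482666015625, 199.4157257080078), (8.055984497070312, 20.351961135864258), 57.9946174621582)
[460.3 252.7] 106 [ 0.398 -0.487  0.055] ((459.0, 252.5), (9.0, 20.0), 90.0)
[386.7 261. ] 115 [ 0.368 -0.256  0.054] ((387.1849365234375, 259.4931945800781), (20.95036506652832, 8.895127296447754), 69.44395446777344)
[222.3 269.5] 57 [0.333 0.245 0.115] ((222.0, 269.5), (7.0, 8.0), 90.0)
```

View pics/crop1.png

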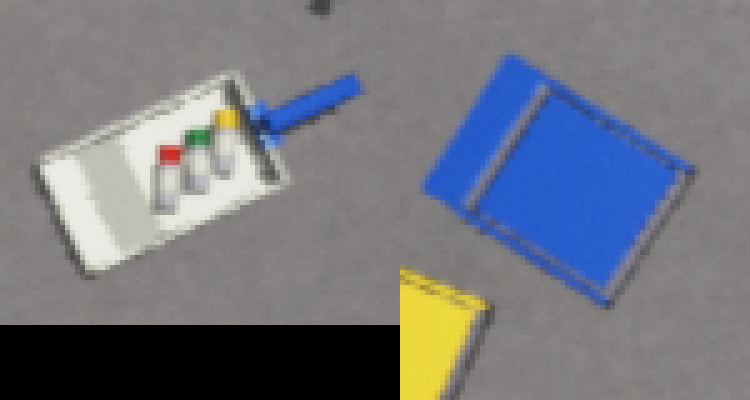

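View pics/crop2.png

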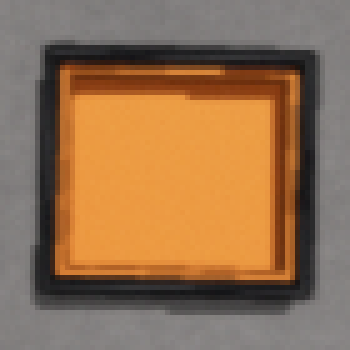

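The crop confirms it: white tray with red-, green- and yellow-capped vials, handle pointing right and up. Now the coarse poses.

Run:
```python
from h import *
d=pickle.load(open('pics/a_top.pkl','rb'))
c=d['color'][:,:,::-1]
hsv=cv2.cvtColor(c,cv2.COLOR_BGR2HSV)
def big(m,box):
    z=np.zeros_like(m); x0,y0,x1,y1=box; z[y0:y1,x0:x1]=m[y0:y1,x0:x1]
    n,l,s,ce=cv2.connectedComponentsWithStats(z); i=1+np.argmax(s[1:,4]); return (l==i).astype(np.uint8)
def rect(m,z):
    cs,_=cv2.findContours(cv2.resize(m*255,None,fx=4,fy=4,interpolation=cv2.INTER_LINEAR)//128,cv2.RETR_EXTERNAL,cv2.CHAIN_APPROX_NONE)
    p=max(cs,key=len).reshape(-1,2); p=(p+0.5)/4-0.5
    P=onplane(d,p,z)[:,:2].astype(np.float32)
    r=cv2.minAreaRect(P*1000); return r
bl=big(cv2.inRange(hsv,(0,0,0),(180,255,75)),(295,210,365,280))
print('bin rim',rect(bl,0.11))
blue=big(cv2.inRange(hsv,(100,150,80),(125,255,255)),(180,165,250,245))
print('bay',rect(blue,0.004))
wh=big(((hsv[:,:,1]<40)&(hsv[:,:,2]>165)).astype(np.uint8),(370,180,450,245))
print('tray top',wh.sum(),rect(wh,0.03))
h=big(cv2.inRange(hsv,(100,150,80),(125,255,255)),(415,185,450,215))
print('handle',rect(h,0.058))
```

```text
bin rim ((414.0699462890625, -76.9590835571289), (169.50196838378906, 160.03977966308594), 89.65916442871094)
bay ((552.9425659179688, 315.2778015136719), (142.3067626953125, 108.58831024169922), 59.02924728393555)
tray top 905 ((518.7116088867188, -307.134521484375), (84.26325988769531, 145.13973999023438), 25.596097946166992)
handle ((564.1419677734375, -394.0560607910156), (27.735605239868164, 67.35137176513672), 32.963470458984375)
```

```bash
cat >> h.py <<'E'
from scipy.spatial.transform import Rotation as Ro
def pose(o=None):
    o=o or observe(); return np.array(o['tool_pos']),Ro.from_euler('xyz',o['tool_rot']).as_matrix()
def toolR(yaw,lean):
    # x along yaw, z down, then turn about tool y by lean (negative = tips towards tray)
    X=np.array([np.cos(yaw),np.sin(yaw),0]); Z=np.array([0,0,-1.]); Y=np.cross(Z,X)
    return np.c_[X,Y,Z]@Ro.from_rotvec([0,lean,0]).as_matrix()
def plan(p1,R1,N,p0=None,R0=None,dec=4):
    if p0 is None: p0,R0=pose()
    w=Ro.from_matrix(R0.T@R1).as_rotvec()/N
    w=np.round(w,dec)
    S=sum(Ro.from_rotvec(k*w).as_matrix() for k in range(N))
    d=np.round(np.linalg.solve(S,R0.T@(np.array(p1)-p0)),dec)
    pe=p0+R0@S@d; Re=R0@Ro.from_rotvec(N*w).as_matrix()
    print(N,'x',[*d.tolist(),*w.tolist()],'end',pe.round(4))
    return pe,Re
E
python3 - <<'E'
from h import *
plan([0.57,-0.39,0.25],toolR(-1.12,0),15)
E
```

```text
15 x [0.026, -0.0197, -0.0016, -0.0001, 0.0, 0.0918] end [ 0.5696 -0.3903  0.2502]
```

Call:
send_rows([
  [0.026,-0.0197,-0.0016,0,0,0.0918,0],
  [0.026,-0.0197,-0.0016,0,0,0.0918,0],
  [0.026,-0.0197,-0.0016,0,0,0.0918,0],
  [0.026,-0.0197,-0.0016,0,0,0.0918,0],
  [0.026,-0.0197,-0.0016,0,0,0.0918,0],
])

```text
time: 0.57
tool_pos: [0.2554, -0.3994, 0.2347]
tool_rot: [-3.141, 0.0, -0.207]
contact_force: [0.8, -0.0, 0.5]
opening: 0.0916
```

Call:
send_rows([
  [0.026,-0.0197,-0.0016,0,0,0.0918,0],
  [0.026,-0.0197,-0.0016,0,0,0.0918,0],
  [0.026,-0.0197,-0.0016,0,0,0.0918,0],
  [0.026,-0.0197,-0.0016,0,0,0.0918,0],
  [0.026,-0.0197,-0.0016,0,0,0.0918,0],
])

```text
time: 0.98
tool_pos: [0.4124, -0.3577, 0.2428]
tool_rot: [-3.142, 0.0, -0.665]
contact_force: [-0.6, -2.1, 0.5]
opening: 0.0916
```

Call:
send_rows([
  [0.026,-0.0197,-0.0016,0,0,0.0918,0],
  [0.026,-0.0197,-0.0016,0,0,0.0918,0],
  [0.026,-0.0197,-0.0016,0,0,0.0918,0],
  [0.026,-0.0197,-0.0016,0,0,0.0918,0],
  [0.026,-0.0197,-0.0016,0,0,0.0918,0],
])

```text
time: 1.4
tool_pos: [0.5713, -0.3897, 0.2505]
tool_rot: [3.141, 0.001, -1.123]
contact_force: [0.1, -0.1, 0.7]
opening: 0.0919
```

Call:
send_rows([
  [0,0,0,0,0,0,0],
  [0,0,0,0,0,0,0],
])

```text
time: 1.57
tool_pos: [0.5703, -0.3904, 0.2482]
tool_rot: [3.14, 0.003, -1.118]
contact_force: [-0.3, 0.2, -0.4]
opening: 0.0919
```

Run:
```python
from h import *
snap(['wrist'],'b'); o=observe(); print(o['time'],o['qpos'].round(2),o['tool_pos'],o['tool_rot'])
```

```text
1.6167 [-0.71  0.66  0.94 -0.    1.55  1.98] [ 0.5692938  -0.39023506  0.24920603] [ 3.14031267e+00  2.26429496e-03 -1.11863514e+00]
```

View pics/b_wrist.png

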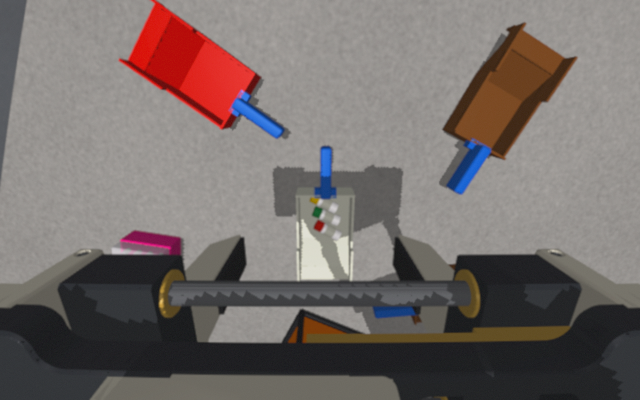

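The wrist view shows the white tray's handle at (326,172), its vials near (325,215), and the tray aligned with the image. I measure the handle next.

Run:
```python
from h import *
d=pickle.load(open('pics/b_wrist.pkl','rb'))
c=d['color'][:,:,::-1]
cv2.imwrite('pics/b_crop.png',cv2.resize(c[135:285,270:380],None,fx=4,fy=4,interpolation=cv2.INTER_NEAREST))
hsv=cv2.cvtColor(c,cv2.COLOR_BGR2HSV)
m=cv2.inRange(hsv,(100,150,60),(125,255,255)); z=np.zeros_like(m); z[140:205,310:345]=m[140:205,310:345]
pts=np.argwhere(z>0)[:,::-1]
P=bydepth(d,pts)
print(len(P),np.percentile(P[:,2],[5,25,50,75,95]).round(4))
T=P[P[:,2]>0.053]; T2=T[:,:2]
r=cv2.minAreaRect((T2*1000).astype(np.float32)); print('handle top',r)
e=np.linalg.svd(T2-T2.mean(0),full_matrices=False)[2][0]; print(T2.mean(0),np.degrees(np.arctan2(e[1],e[0])))
# tray white walls
w=((hsv[:,:,1]<40)&(hsv[:,:,2]>150)); w2=np.zeros_like(w); w2[180:280,290:360]=w[180:280,290:360]
pts=np.argwhere(w2)[:,::-1]; P=bydepth(d,pts); 
Q=P[(P[:,2]<0.06)&(P[:,2]>-0.01)]
print(len(Q)); u=np.array([np.cos(-1.12),np.sin(-1.12)]); v=np.array([-u[1],u[0]])
for lo,hi in((-.01,.008),(.008,.02),(.02,.032),(.032,.045)):
    s=Q[(Q[:,2]>lo)&(Q[:,2]<hi)]
    if len(s): print(lo,len(s),'along',np.percentile(s[:,:2]@u,[1,50,99]).round(4),'across',np.percentile(s[:,:2]@v,[1,50,99]).round(4))
print('handle along',np.percentile(T2@u,[1,50,99]).round(4),np.percentile(T2@v,[1,50,99]).round(4))
```

```text
580 [0.0401 0.0573 0.0581 0.0586 0.0594]
handle top ((563.6741333007812, -400.17266845703125), (12.905928611755371, 62.27253341674805), 26.14624786376953)
[ 0.56447085 -0.40015019] 116.58421059343816
2885
-0.01 1038 along [0.4137 0.4842 0.5232] across [0.2764 0.3646 0.3888]
0.008 771 along [0.4661 0.4812 0.5565] across [0.297  0.33   0.3691]
0.02 836 along [0.4336 0.4538 0.5367] across [0.2962 0.3414 0.3698]
0.032 111 along [0.4376 0.4989 0.5313] across [0.2938 0.3704 0.3732]
handle along [0.5749 0.6061 0.6367] [0.3266 0.3335 0.3396]
```

View pics/b_crop.png

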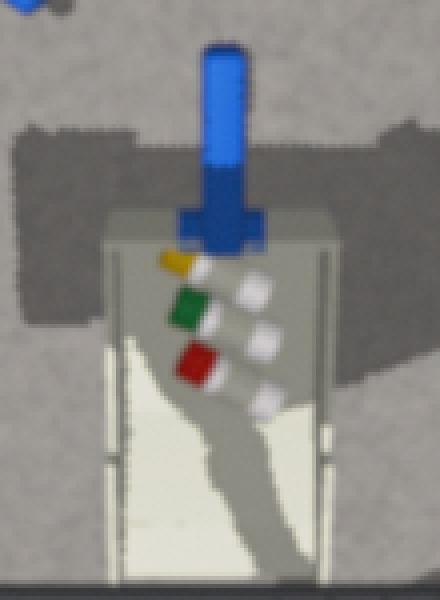

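Run:
```python
from h import *
R=toolR(-1.107,-0.34); g=np.array([0.5644,-0.4004,0.043])
p=g+R[:,2]*0.0188
a=plan(p-R[:,2]*0.09,R,5)
plan(p,R,4,*a); print(p)
```

```text
5 x [0.0099, 0.0017, 0.0268, -0.0001, -0.0675, -0.0023] end [ 0.575  -0.4215  0.1103]
4 x [0.0001, 0.0, 0.0225, -0.0001, -0.0001, -0.0] end [ 0.5617 -0.395   0.0254]
[ 0.56159533 -0.39479275  0.02527621]
```

Call:
send_rows([
  [0.0099,0.0017,0.0268,0,-0.0675,-0.0023,0],
  [0.0099,0.0017,0.0268,0,-0.0675,-0.0023,0],
  [0.0099,0.0017,0.0268,0,-0.0675,-0.0023,0],
  [0.0099,0.0017,0.0268,0,-0.0675,-0.0023,0],
  [0.0099,0.0017,0.0268,0,-0.0675,-0.0023,0],
])

```text
time: 2.03
tool_pos: [0.5744, -0.4226, 0.1125]
tool_rot: [-3.139, 0.339, -1.108]
contact_force: [0.0, 0.0, 0.4]
opening: 0.0916
```

Call:
send_rows([
  [0,0,0,0,0,0,0],
  [0,0,0,0,0,0,0],
])

```text
time: 2.2
tool_pos: [0.5736, -0.4218, 0.1084]
tool_rot: [3.141, 0.343, -1.11]
contact_force: [0.6, 0.7, 1.0]
opening: 0.0918
```

Run:
```python
from h import *
R=toolR(-1.107,-0.34); g=np.array([0.5644,-0.4004,0.043])
p=g+R[:,2]*0.0188
plan(p,R,5)
snap(['wrist'],'c'); o=observe(); print(o['qpos'].round(2),o['tool_pos'],o['tool_rot'])
d=pickle.load(open('pics/c_wrist.pkl','rb'))
c=d['color'][:,:,::-1]
hsv=cv2.cvtColor(c,cv2.COLOR_BGR2HSV)
m=cv2.inRange(hsv,(100,150,60),(125,255,255))
pts=np.argwhere(m>0)[:,::-1]
P=bydepth(d,pts); k=(np.hypot(P[:,0]-.5644,P[:,1]+.4)<.05)&(P[:,2]>.054)&(P[:,2]<.063); T2=P[k][:,:2]
r=cv2.minAreaRect((T2*1000).astype(np.float32)); print('handle top',r)
```

```text
5 x [0.0, -0.0003, 0.0176, -0.0001, 0.0006, -0.0006] end [ 0.5618 -0.3947  0.0255]
[-0.79  1.01  0.64  0.11  1.81  1.9 ] [ 0.57510222 -0.42213241  0.11297594] [-3.13938967  0.33594784 -1.10847363]
handle top ((564.0309448242188, -400.3223876953125), (13.6834077835083, 63.13656234741211), 25.108680725097656)
```

View pics/c_wrist.png

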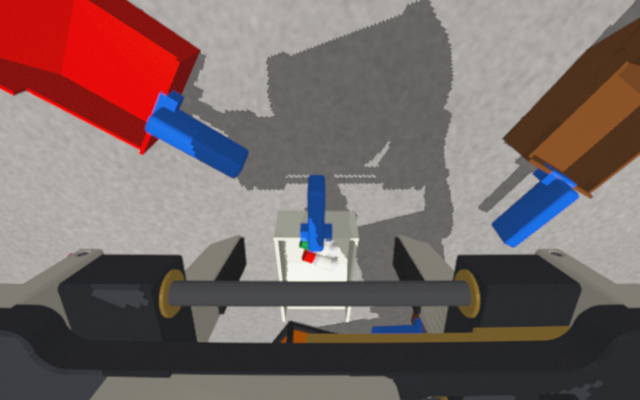

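The handle sits at (316,215), between the fingers. I descend and grip.

Call:
send_rows([
  [0,0,0.0176,0,0,-0.002,0],
  [0,0,0.0176,0,0,-0.002,0],
  [0,0,0.0176,0,0,-0.002,0],
  [0,0,0.0176,0,0,-0.002,0],
  [0,0,0.0176,0,0,-0.002,0],
])

```text
time: 2.67
tool_pos: [0.5644, -0.3963, 0.0354]
tool_rot: [-3.133, 0.326, -1.095]
contact_force: [0.0, -0.3, -0.7]
opening: 0.0917
```

Call:
send_rows([
  [0,0,0,0,0,0,0.5],
  [0,0,0,0,0,0,1],
  [0,0,0,0,0,0,1],
  [0,0,0,0,0,0,1],
  [0,0,0,0,0,0,1],
], newtons=60)

```text
time: 3.08
tool_pos: [0.5635, -0.3967, 0.0311]
tool_rot: [-3.135, 0.334, -1.097]
contact_force: [-0.2, -0.3, -0.1]
opening: 0.063
```

Call:
send_rows([
  [0,0,0,0,0,0,1],
  [0,0,0,0,0,0,1],
  [0,0,0,0,0,0,1],
])

```text
time: 3.33
tool_pos: [0.5627, -0.396, 0.0288]
tool_rot: [-3.136, 0.337, -1.098]
contact_force: [-0.5, 0.1, -0.7]
opening: 0.0431
```

Run:
```python
from h import *
o=snap(['top','side'],'d')
s=observe(); print(s['tool_pos'],s['tool_rot'],s['opening'],s['contact_force'],s['torque'])
c=o['side']['color'][:,:,::-1]
cv2.imwrite('pics/d_crop.png',cv2.resize(c[200:320,250:420],None,fx=4,fy=4))
```

```text
[ 0.56265719 -0.39587865  0.02869238] [-3.13620206  0.33763243 -1.09779243] 0.03512536716306582 [ 0.51134274 -0.72276116 -0.01541106] [-0.09628264 -0.11687341 -0.04795725]
```

View pics/d_crop.png

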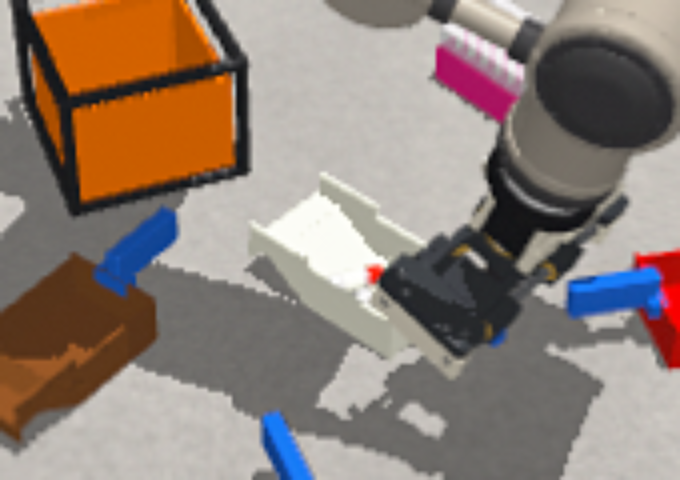

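Call:
send_rows([
  [0,0,0,0,0,0,1],
  [0,0,0,0,0,0,1],
  [0,0,0,0,0,0,1],
  [0,0,0,0,0,0,1],
  [0,0,0,0,0,0,1],
])

```text
time: 3.85
tool_pos: [0.5627, -0.3959, 0.0288]
tool_rot: [-3.136, 0.337, -1.098]
contact_force: [0.2, -0.1, -0.3]
opening: 0.0139
```

Call:
send_rows([
  [0,0,0,0,0,0,1],
  [0,0,0,0,0,0,1],
  [0,0,0,0,0,0,1],
])

```text
time: 4.1
tool_pos: [0.5628, -0.3959, 0.0289]
tool_rot: [-3.136, 0.337, -1.098]
contact_force: [1.0, -0.4, -0.1]
opening: 0.0134
```

Gripped: the opening is 13.4 mm on the 14 mm handle. While planning the lift I refine the bin rim from the depth points.

Run:
```python
from h import *
for n in('a_top','a_side','d_top','d_side'):
    d=pickle.load(open(f'pics/{n}.pkl','rb'))
    c=d['color'][:,:,::-1]; hsv=cv2.cvtColor(c,cv2.COLOR_BGR2HSV)
    v,u=np.mgrid[0:400,0:640]; pts=np.c_[u.ravel(),v.ravel()]; k=hsv[:,:,2].ravel()<90; pts=pts[k]
    P=bydepth(d,pts)
    q=P[(abs(P[:,2]-.112)<.009)&(abs(P[:,0]-.413)<.11)&(abs(P[:,1]+.077)<.11)]
    print(n,len(q))
    x,y=q[:,0],q[:,1]
    far=q[(x>.45)&(abs(y+.077)<.06)];near=q[(x<.38)&(abs(y+.077)<.06)]
    L=q[(y>-.03)&(abs(x-.413)<.055)];Rr=q[(y<-.12)&(abs(x-.413)<.055)]
    for nm,s,i,j in(('far',far,0,1),('near',near,0,1),('left',L,1,0),('right',Rr,1,0)):
        if len(s)>5:
            f=np.polyfit(s[:,j],s[:,i],1); print(nm,len(s),s[:,i].mean().round(4),(s[:,i].min()).round(4),(s[:,i].max()).round(4),'slope',f[0].round(3),'z',np.median(s[:,2]).round(4))
```

```text
a_top 697
far 145 0.4864 0.4805 0.4928 slope 0.014 z 0.1145
near 145 0.3463 0.3406 0.3522 slope -0.002 z 0.1154
left 129 0.0021 -0.0037 0.0082 slope -0.018 z 0.1144
right 124 -0.1543 -0.1593 -0.149 slope -0.006 z 0.1151
a_side 429
far 77 0.4891 0.4846 0.4959 slope 0.008 z 0.1164
near 81 0.3497 0.3449 0.3559 slope 0.005 z 0.1158
left 80 -0.0052 -0.0107 -0.0002 slope 0.007 z 0.1137
right 95 -0.1612 -0.1667 -0.156 slope -0.009 z 0.114
d_top 327
far 119 0.4867 0.4805 0.4925 slope 0.002 z 0.1148
left 131 0.002 -0.0038 0.0084 slope -0.015 z 0.1154
d_side 441
far 75 0.4892 0.4848 0.4952 slope 0.003 z 0.1166
near 75 0.3497 0.3451 0.3554 slope -0.001 z 0.1164
left 77 -0.005 -0.0103 0.001 slope -0.004 z 0.1132
right 111 -0.1606 -0.1666 -0.1552 slope -0.01 z 0.1142
```

Run:
```python
from h import *
p,R=pose()
a=plan(p+[0,0,0.171],R,9)
plan([.6439+.01,-.079,.2],toolR(-.007,-.337),20,*a)
```

```text
9 x [-0.0063, -0.0001, -0.0179, 0.0, 0.0, 0.0] end [ 0.5627 -0.3957  0.1997]
20 x [-0.0048, -0.0166, 0.0017, -0.0183, -0.0001, -0.0515] end [ 0.6548 -0.0785  0.2001]
```

Call:
send_rows([
  [-0.0032,0,-0.009,0,0,0,1],
  [-0.0063,0,-0.0179,0,0,0,1],
  [-0.0063,0,-0.0179,0,0,0,1],
  [-0.0063,0,-0.0179,0,0,0,1],
  [-0.0063,0,-0.0179,0,0,0,1],
])

```text
time: 4.52
tool_pos: [0.5621, -0.396, 0.1156]
tool_rot: [-3.136, 0.337, -1.098]
contact_force: [-0.2, 0.3, -2.5]
opening: 0.0136
```

Call:
send_rows([
  [-0.0063,0,-0.0179,0,0,0,1],
  [-0.0063,0,-0.0179,0,0,0,1],
  [-0.0063,0,-0.0179,0,0,0,1],
  [-0.0063,0,-0.0179,0,0,0,1],
  [-0.0032,0,-0.009,0,0,0,1],
])

```text
time: 4.93
tool_pos: [0.5622, -0.3965, 0.203]
tool_rot: [-3.135, 0.334, -1.097]
contact_force: [-0.3, -0.7, -2.5]
opening: 0.0138
```

Run:
```python
from h import *
o=snap(['side','wrist'],'e')
s=observe(); print(s['time'],s['tool_pos'],s['tool_rot'],s['opening'],s['contact_force'],s['qpos'].round(2))
c=o['side']['color'][:,:,::-1]
cv2.imwrite('pics/e_crop.png',np.vstack([cv2.resize(c[180:320,250:420],(600,494))]))
plan([.6439+.01,-.079,.2],toolR(-.007,-.337),20)
```

```text
5.0333 [ 0.56234422 -0.39659708  0.20213828] [-3.13467766  0.33309879 -1.09721314] 0.013754169520511473 [ 0.01306209 -0.77613378 -2.67324046] [-0.78  0.9   0.64  0.12  1.91  1.91]
20 x [-0.0048, -0.0166, 0.0018, -0.0182, -0.0004, -0.0515] end [ 0.654  -0.0791  0.2008]
```

View pics/e_crop.png

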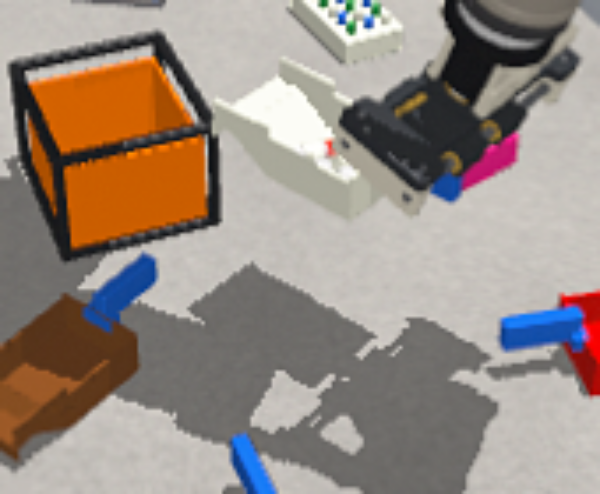

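View pics/e_wrist.png

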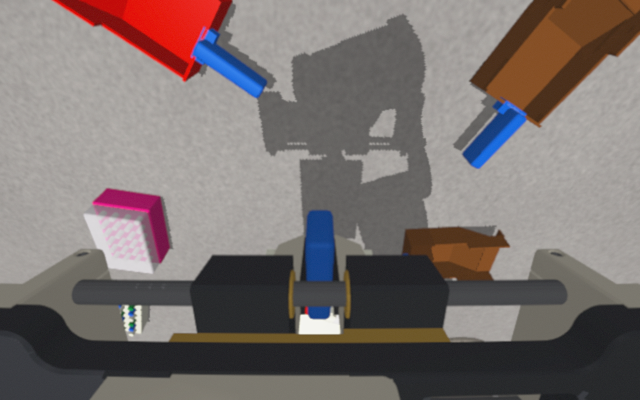

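The tray is lifted, level, with the vials inside. I swing it over to the bin.

Call:
send_rows([
  [-0.0048,-0.0166,0.0018,-0.0182,0,-0.0515,1],
  [-0.0048,-0.0166,0.0018,-0.0182,0,-0.0515,1],
  [-0.0048,-0.0166,0.0018,-0.0182,0,-0.0515,1],
  [-0.0048,-0.0166,0.0018,-0.0182,0,-0.0515,1],
  [-0.0048,-0.0166,0.0018,-0.0182,0,-0.0515,1],
])

```text
time: 5.45
tool_pos: [0.6171, -0.3286, 0.1976]
tool_rot: [-3.138, 0.339, -0.823]
contact_force: [0.3, 0.2, -2.8]
opening: 0.0135
```

Call:
send_rows([
  [-0.0048,-0.0166,0.0018,-0.0182,0,-0.0515,1],
  [-0.0048,-0.0166,0.0018,-0.0182,0,-0.0515,1],
  [-0.0048,-0.0166,0.0018,-0.0182,0,-0.0515,1],
  [-0.0048,-0.0166,0.0018,-0.0182,0,-0.0515,1],
  [-0.0048,-0.0166,0.0018,-0.0182,0,-0.0515,1],
])

```text
time: 5.87
tool_pos: [0.6521, -0.2492, 0.1972]
tool_rot: [-3.138, 0.338, -0.549]
contact_force: [-0.9, 0.1, -2.5]
opening: 0.0134
```

Call:
send_rows([
  [-0.0048,-0.0166,0.0018,-0.0182,0,-0.0515,1],
  [-0.0048,-0.0166,0.0018,-0.0182,0,-0.0515,1],
  [-0.0048,-0.0166,0.0018,-0.0182,0,-0.0515,1],
  [-0.0048,-0.0166,0.0018,-0.0182,0,-0.0515,1],
  [-0.0048,-0.0166,0.0018,-0.0182,0,-0.0515,1],
])

```text
time: 6.28
tool_pos: [0.6644, -0.1634, 0.1969]
tool_rot: [-3.139, 0.337, -0.276]
contact_force: [0.4, -0.1, -2.0]
opening: 0.0135
```

Call:
send_rows([
  [-0.0048,-0.0166,0.0018,-0.0182,0,-0.0515,1],
  [-0.0048,-0.0166,0.0018,-0.0182,0,-0.0515,1],
  [-0.0048,-0.0166,0.0018,-0.0182,0,-0.0515,1],
  [-0.0048,-0.0166,0.0018,-0.0182,0,-0.0515,1],
  [-0.0048,-0.0166,0.0018,-0.0182,0,-0.0515,1],
])

```text
time: 6.7
tool_pos: [0.6529, -0.0775, 0.1965]
tool_rot: [-3.14, 0.337, -0.004]
contact_force: [1.4, 0.4, -2.1]
opening: 0.0139
```

Call:
send_rows([
  [0,0,0,0,0,0,1],
  [0,0,0,0,0,0,1],
  [0,0,0,0,0,0,1],
])

```text
time: 6.95
tool_pos: [0.6533, -0.0789, 0.1975]
tool_rot: [-3.141, 0.335, -0.008]
contact_force: [0.0, -0.1, -1.8]
opening: 0.0135
```

Run:
```python
from h import *
o=snap(['side','top'],'f')
s=observe(); print(s['time'],s['tool_pos'],s['tool_rot'],s['opening'],s['contact_force'],s['qpos'].round(2))
c=o['side']['color'][:,:,::-1];t=o['top']['color'][:,:,::-1]
cv2.imwrite('pics/f_crop.png',np.hstack([cv2.resize(c[140:290,240:390],(400,400)),cv2.resize(t[160:280,290:410],(400,400))]))
```

```text
7.05 [ 0.65344538 -0.07968025  0.19777515] [-3.14133563  0.3346911  -0.00887302] 0.013375082756457489 [-0.15474513 -0.7850459  -2.54296453] [-0.21  0.85  0.75 -0.07  1.87  1.36]
```

View pics/f_crop.png

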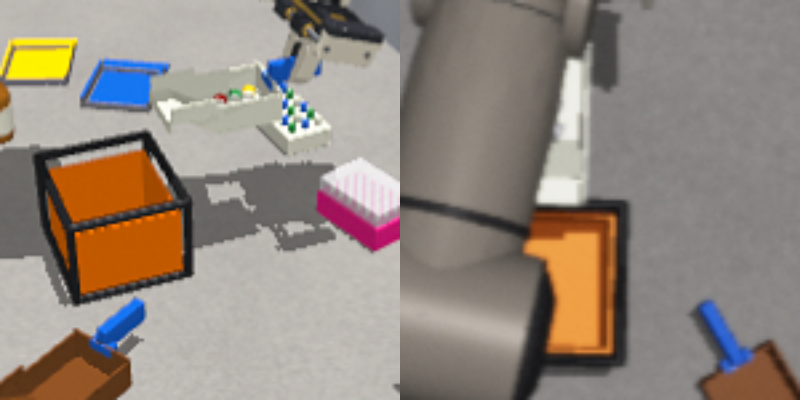

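Side crop: the tray is level with its spout toward the bin, short of the far bar, and the vials are inside. I measure its flange and side-wall position from the side and top depth.

```bash
cat > tm.py <<'E'
from h import *
def cloud(d):
    c=d['color'][:,:,::-1]; hsv=cv2.cvtColor(c,cv2.COLOR_BGR2HSV)
    v,u=np.mgrid[0:400,0:640]; pts=np.c_[u.ravel(),v.ravel()]
    k=((hsv[:,:,1]<45)&(hsv[:,:,2]>120)).ravel(); pts=pts[k]; return pts,bydepth(d,pts)
def traypred():
    p,R=pose(); return p,R
def tray_T(lean=.337,off=(.0704,0,.0288)):
    p,R=pose(); Rt=R@toolR(0,-lean).T; return p-Rt@np.array(off),Rt
def meas(d,name):
    t,Rt=tray_T(); pts,P=cloud(d)
    L=(P-t)@Rt
    k=(abs(L[:,0]+30)<90)&(abs(L[:,1])<60)&(L[:,2]>-.01)&(L[:,2]<.05)&(L[:,0]<.05)&(L[:,0]>-.13)
    L=L[k]; pts=pts[k]; print(name,len(L))
    fl=L[(L[:,0]<-.074)&(abs(L[:,1])<.035)&(L[:,2]>.015)]
    if len(fl)>10: print(' flange x min',np.percentile(fl[:,0],[0,2,10]).round(4),'z med',np.median(fl[:,2]).round(4))
    fo=L[(abs(L[:,0])<.035)&(abs(L[:,1])<.03)&(L[:,2]<.01)]
    if len(fo)>10: print(' floor z (want .003) fit',np.polyfit(fo[:,0],fo[:,2],1).round(4),len(fo))
    w=L[(abs(L[:,0])<.03)&(L[:,1]<-.03)]
    if len(w)>10:
        print(' wall y pct',np.percentile(w[:,1],[2,10,50]).round(4),'yaw',np.polyfit(w[:,0],w[:,1],1).round(4))
        b=[]
        for x in np.arange(-.03,.03,.005):
            s=w[abs(w[:,0]-x)<.003]
            if len(s)>3: b.append((x,s[:,2].max()))
        b=np.array(b); print(' wall top z fit (want .036)',np.polyfit(b[:,0],b[:,1],1).round(4))
    return L
E
python3 - <<'E'
from tm import *
for n in('side','top'):
    meas(pickle.load(open(f'pics/f_{n}.pkl','rb')),n)
t,R=tray_T(); print('hook',t+R@[-.086,0,.018],Ro.from_matrix(R).as_euler('xyz'))
E
```

```text
side 1655
 flange x min [-0.0971 -0.0969 -0.0964] z med 0.0274
 wall y pct [-0.044  -0.0426 -0.0402] yaw [-0.0062 -0.0401]
 wall top z fit (want .036) [-0.0185  0.0369]
top 441
 flange x min [-0.1014 -0.1014 -0.0988] z med 0.0266
 floor z (want .003) fit [0.013  0.0035] 92
 wall y pct [-0.037  -0.0366 -0.0347] yaw [ 0.0163 -0.0343]
 wall top z fit (want .036) [-0.0636  0.0376]
hook [ 0.49707703 -0.07827684  0.18661407] [ 0.00024276 -0.00230889 -0.008958  ]
```

Run:
```python
from tm import *
p,R=pose(); R1=toolR(-.007,-.337)
a=plan(p+[-.0092,-.0005,-.050],R1,6)
plan(a[0]+[0,0,-.0265],R1,5,*a)
```

```text
6 x [0.0013, 0.0001, 0.0084, -0.0001, -0.0004, -0.0003] end [ 0.6442 -0.0802  0.1476]
5 x [0.0018, 0.0, 0.005, -0.0001, 0.0, 0.0] end [ 0.6444 -0.0802  0.121 ]
```

Call:
send_rows([
  [0.0013,0,0.0084,0,0,0,1],
  [0.0013,0,0.0084,0,0,0,1],
  [0.0013,0,0.0084,0,0,0,1],
  [0.0013,0,0.0084,0,0,0,1],
  [0.0013,0,0.0084,0,0,0,1],
])

```text
time: 7.47
tool_pos: [0.6454, -0.0786, 0.1553]
tool_rot: [-3.141, 0.335, -0.007]
contact_force: [-0.2, 0.6, -1.6]
opening: 0.0136
```

Call:
send_rows([
  [0.0013,0,0.0084,0,0,0,1],
  [0,0,0,0,0,0,1],
  [0,0,0,0,0,0,1],
])

```text
time: 7.72
tool_pos: [0.644, -0.0784, 0.1477]
tool_rot: [-3.141, 0.335, -0.007]
contact_force: [0.9, -1.0, -1.4]
opening: 0.0136
```

Run:
```python
from tm import *
o=snap(['side'],'g'); meas(o['side'],'side')
for i in range(4):
    t,R=tray_T(); print('hook',t+R@[-.086,0,.018],Ro.from_matrix(R).as_euler('xyz'))
    imaging.read_camera('top')
print(observe()['contact_force'])
c=o['side']['color'][:,:,::-1]
cv2.imwrite('pics/g_crop.png',cv2.resize(c[160:260,240:380],(700,500)))
```

```text
side 1076
 flange x min [-0.0975 -0.0974 -0.0964] z med 0.0276
 wall y pct [-0.0449 -0.0436 -0.0409] yaw [-0.0163 -0.0409]
 wall top z fit (want .036) [-0.0286  0.0373]
hook [ 0.48805654 -0.0773254   0.13709999] [ 0.00025148 -0.00309264 -0.00703037]
hook [ 0.48829805 -0.07738141  0.1373537 ] [ 9.96661373e-05 -3.94410867e-03 -6.98461120e-03]
hook [ 0.4883792  -0.07739836  0.13747113] [ 1.76376849e-05 -4.29245856e-03 -7.00263300e-03]
hook [ 0.48837698 -0.07737449  0.13746178] [ 6.22186176e-05 -4.31473770e-03 -6.96926533e-03]
[ 0.11485137 -0.00368835 -2.6540846 ]
```

View pics/g_crop.png

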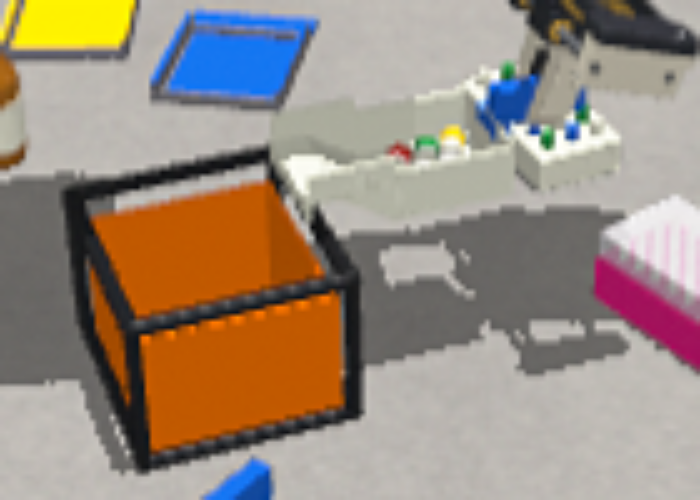

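The lip sits just above the far bar, around (300,175) in the crop. I lower it.

Call:
send_rows([
  [0.0018,0,0.0051,0,0,0,1],
  [0.0018,0,0.0051,0,0,0,1],
  [0.0018,0,0.0051,0,0,0,1],
  [0.0018,0,0.0051,0,0,0,1],
])

```text
time: 8.3
tool_pos: [0.6443, -0.0784, 0.1257]
tool_rot: [-3.141, 0.335, -0.007]
contact_force: [-1.1, 0.7, -1.9]
opening: 0.0134
```

Call:
send_rows([
  [0.001,0,0.0028,0,0,0,1],
  [0.001,0,0.0028,0,0,0,1],
  [0,0,0,0,0,0,1],
])

```text
time: 8.55
tool_pos: [0.6442, -0.0784, 0.1204]
tool_rot: [-3.141, 0.335, -0.007]
contact_force: [-1.1, 0.2, 1.3]
opening: 0.0139
```

Run:
```python
from tm import *
t,R=tray_T(); print('hook',t+R@[-.086,0,.018],Ro.from_matrix(R).as_euler('xyz'))
print(observe()['contact_force'],observe()['torque'])
```

```text
hook [ 0.48786132 -0.0772968   0.10929053] [ 0.00047851 -0.00186833 -0.00710485]
[-1.1349501   0.22880978  1.28460788] [ 0.05814863  0.13913465 -0.03175358]
```

Call:
send_rows([
  [0.0004,0,0.001,0,0,0,1],
  [0,0,0,0,0,0,1],
  [0,0,0,0,0,0,1],
  [0,0,0,0,0,0,1],
  [0,0,0,0,0,0,1],
])

```text
time: 8.97
tool_pos: [0.6444, -0.0784, 0.12]
tool_rot: [-3.141, 0.334, -0.007]
contact_force: [-1.1, 0.5, 2.4]
opening: 0.014
```

Run:
```python
from tm import *
o=snap(['side'],'i'); meas(o['side'],'side')
t,R=tray_T(); print('hook',t+R@[-.086,0,.018],Ro.from_matrix(R).as_euler('xyz'))
print(observe()['contact_force'],observe()['torque'])
c=o['side']['color'][:,:,::-1]
cv2.imwrite('pics/i_crop.png',cv2.resize(c[160:260,240:380],(700,500)))
```

```text
side 989
 flange x min [-0.0972 -0.0971 -0.0963] z med 0.0295
 wall y pct [-0.0453 -0.0436 -0.0406] yaw [ 0.0058 -0.0406]
 wall top z fit (want .036) [-0.0568  0.0389]
hook [ 0.48798686 -0.07728163  0.10873697] [ 0.00034244 -0.0025761  -0.00707468]
[-1.35455767  0.41461352  1.13358417] [ 0.15265399  0.65788989 -0.00642312]
```

View pics/i_crop.png

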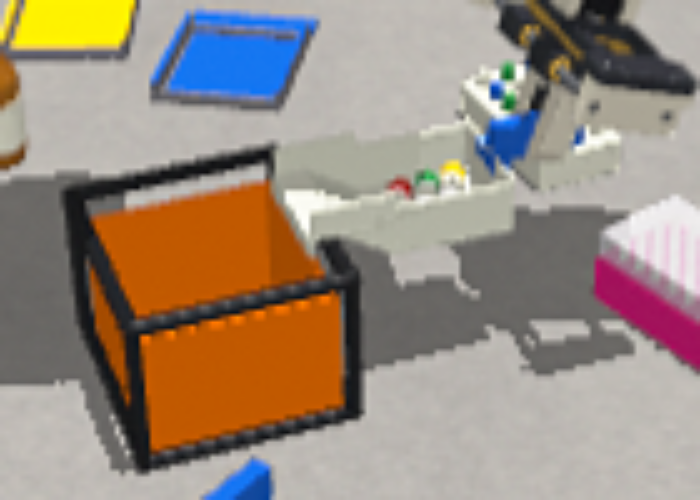

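Step 1 looks met: the lip is over the bar at about (310,215) and contact force changed by about 4 N. Now the tipping arc about the bar centre.

```bash
cat >> tm.py <<'E'
def arc(dth,c=(.4877,-.0782,.110),extra=(0,0,0)):
    p,R=pose(); ct=R.T@(np.array(c)-p); ct[1]=0
    w=np.array([0,dth,0]); d=ct-Ro.from_rotvec(w).as_matrix()@ct
    print('ct',ct.round(4),'row',d.round(4).tolist(),w)
E
python3 - <<'E'
from tm import *
arc(.02); arc(.04); print(tray_T()[0])
E
```

```text
ct [-0.1447  0.      0.0608] row [-0.0012, 0.0, -0.0029] [0.   0.02 0.  ]
ct [-0.1447  0.      0.0608] row [-0.0025, 0.0, -0.0057] [0.   0.04 0.  ]
[ 0.57403084 -0.07788421  0.09095857]
```

Call:
send_rows([
  [-0.0012,0,-0.0029,0,0.02,0,1],
  [-0.00255,0,-0.00574,0,0.04,0,1],
  [-0.00255,0,-0.00574,0,0.04,0,1],
  [-0.00255,0,-0.00574,0,0.04,0,1],
  [-0.00255,0,-0.00574,0,0.04,0,1],
])

```text
time: 9.43
tool_pos: [0.6407, -0.0782, 0.1482]
tool_rot: [-3.141, 0.149, -0.007]
contact_force: [1.3, 2.0, 0.4]
opening: 0.0135
```

Call:
send_rows([
  [-0.00255,0,-0.00574,0,0.04,0,1],
  [-0.00255,0,-0.00574,0,0.04,0,1],
  [-0.00255,0,-0.00574,0,0.04,0,1],
  [0,0,0,0,0,0,1],
])

```text
time: 9.77
tool_pos: [0.6346, -0.0786, 0.1677]
tool_rot: [3.141, 0.028, -0.007]
contact_force: [0.3, -0.2, -2.0]
opening: 0.0137
```

Run:
```python
from tm import *
o=snap(['side'],'j'); 
t,R=tray_T(); print('hook',t+R@[-.086,0,.018],Ro.from_matrix(R).as_euler('xyz'))
print(observe()['contact_force'],observe()['torque'],observe()['qpos'].round(2))
arc(.04)
c=o['side']['color'][:,:,::-1]
cv2.imwrite('pics/j_crop.png',cv2.resize(c[120:260,220:400],(720,560)))
```

```text
hook [ 0.4887723  -0.07749944  0.10945653] [-0.00036697 -0.30583412 -0.00724211]
[-0.12349206  0.20419964 -2.76893901] [ 0.01186848 -0.23113958 -0.01245078] [-0.24  0.62  1.24 -0.01  1.32  1.34]
ct [-0.1451  0.      0.0614] row [-0.0026, 0.0, -0.0058] [0.   0.04 0.  ]
```

View pics/j_crop.png

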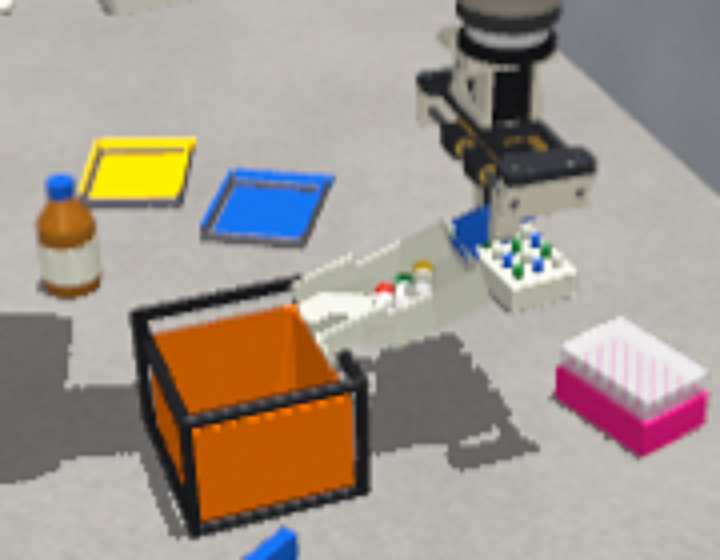

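Pivot is holding (17.5° tip). I continue.

Call:
send_rows([
  [-0.00258,0,-0.00576,0,0.04,0,1],
  [-0.00258,0,-0.00576,0,0.04,0,1],
  [-0.00258,0,-0.00576,0,0.04,0,1],
  [-0.00258,0,-0.00576,0,0.04,0,1],
  [-0.00258,0,-0.00576,0,0.04,0,1],
])

```text
time: 10.23
tool_pos: [0.6208, -0.0784, 0.1935]
tool_rot: [-3.141, -0.167, -0.007]
contact_force: [0.0, 0.4, -1.1]
opening: 0.0139
```

Call:
send_rows([
  [-0.00258,0,-0.00576,0,0.04,0,1],
  [-0.00258,0,-0.00576,0,0.04,0,1],
  [-0.00258,0,-0.00576,0,0.04,0,1],
  [-0.00258,0,-0.00576,0,0.04,0,1],
])

```text
time: 10.57
tool_pos: [0.6053, -0.0783, 0.2133]
tool_rot: [-3.141, -0.327, -0.007]
contact_force: [-1.0, 0.0, -1.9]
opening: 0.0136
```

Run:
```python
from tm import *
o=snap(['side'],'k'); 
t,R=tray_T(); print('hook',t+R@[-.086,0,.018],Ro.from_matrix(R).as_euler('xyz'))
print(observe()['contact_force'],observe()['torque'],observe()['qpos'].round(2))
arc(.04)
c=o['side']['color'][:,:,::-1]
cv2.imwrite('pics/k_crop.png',cv2.resize(c[120:260,220:400],(720,560)))
```

```text
hook [ 0.48764676 -0.07717845  0.10876542] [ 5.37014363e-04 -6.64917049e-01 -7.08472567e-03]
[-1.70169125  0.34229587 -1.65767553] [ 0.0418462   0.46611513 -0.00236665] [-0.3   0.34  1.62  0.12  0.88  1.21]
ct [-0.1436  0.      0.0608] row [-0.0025, 0.0, -0.0057] [0.   0.04 0.  ]
```

View pics/k_crop.png

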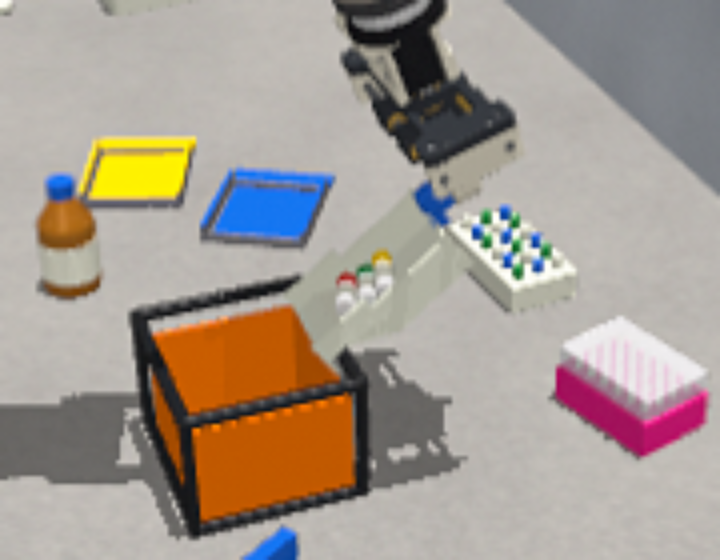

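Tip is 38° and the vials are sliding to the ramp. I continue and watch joint 5.

Call:
send_rows([
  [-0.00255,0,-0.00572,0,0.04,0,1],
  [-0.00255,0,-0.00572,0,0.04,0,1],
  [-0.00255,0,-0.00572,0,0.04,0,1],
  [-0.00255,0,-0.00572,0,0.04,0,1],
  [-0.00255,0,-0.00572,0,0.04,0,1],
])

```text
time: 11.03
tool_pos: [0.5824, -0.078, 0.2345]
tool_rot: [-3.141, -0.526, -0.007]
contact_force: [0.4, 0.1, -2.8]
opening: 0.0136
```

Call:
send_rows([
  [-0.00255,0,-0.00572,0,0.04,0,1],
  [-0.00255,0,-0.00572,0,0.04,0,1],
  [-0.00255,0,-0.00572,0,0.04,0,1],
])

```text
time: 11.28
tool_pos: [0.5668, -0.0779, 0.2449]
tool_rot: [-3.141, -0.646, -0.007]
contact_force: [0.4, 1.1, -2.4]
opening: 0.0134
```

Run:
```python
from tm import *
o=snap(['side'],'l'); 
t,R=tray_T(); print('hook',t+R@[-.086,0,.018],Ro.from_matrix(R).as_euler('xyz'))
print(observe()['contact_force'],observe()['torque'],observe()['qpos'].round(2))
arc(.04)
c=o['side']['color'][:,:,::-1]
cv2.imwrite('pics/l_crop.png',cv2.resize(c[120:260,220:400],(720,560)))
```

```text
hook [ 0.48743577 -0.0766614   0.10810564] [ 0.00235521 -0.98314547 -0.00775741]
[-2.22704437  2.278765   -3.20534265] [0.09230159 0.69388863 0.04374206] [-0.4   0.13  1.95  0.5   0.51  0.8 ]
ct [-0.1427  0.      0.0606] row [-0.0025, 0.0, -0.0057] [0.   0.04 0.  ]
```

View pics/l_crop.png

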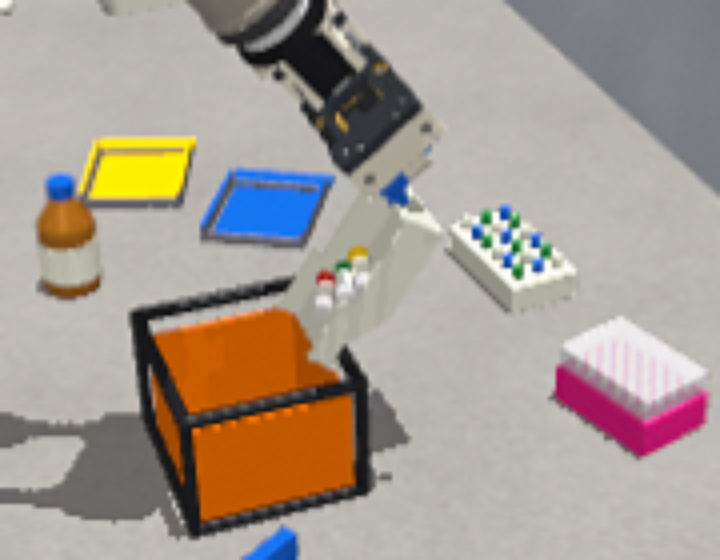

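Tip is 56° and the vials are still at the ramp near (340,280). I go on slowly, as the wrist is nearing its singularity.

Call:
send_rows([
  [-0.0012,0,-0.0028,0,0.02,0,1],
  [-0.0012,0,-0.0028,0,0.02,0,1],
  [-0.0012,0,-0.0028,0,0.02,0,1],
  [-0.0012,0,-0.0028,0,0.02,0,1],
])

```text
time: 11.67
tool_pos: [0.5565, -0.0777, 0.2507]
tool_rot: [-3.14, -0.725, -0.007]
contact_force: [-0.1, 0.4, -1.8]
opening: 0.0137
```

Run:
```python
from tm import *
o=snap(['side','wrist'],'m'); 
t,R=tray_T(); print('hook',t+R@[-.086,0,.018],Ro.from_matrix(R).as_euler('xyz'))
print(observe()['contact_force'],observe()['torque'],observe()['qpos'].round(2))
arc(.04)
c=o['side']['color'][:,:,::-1]
cv2.imwrite('pics/m_crop.png',cv2.resize(c[120:260,220:400],(720,560)))
```

```text
hook [ 0.48893479 -0.07692186  0.10857947] [ 0.00351333 -1.06091498 -0.00949861]
[-0.14505943 -0.01330419 -1.54514431] [0.03260026 0.58875718 0.05320002] [-0.44  0.09  2.03  0.71  0.44  0.58]
ct [-0.144  0.     0.06 ] row [-0.0025, 0.0, -0.0057] [0.   0.04 0.  ]
```

View pics/m_crop.png

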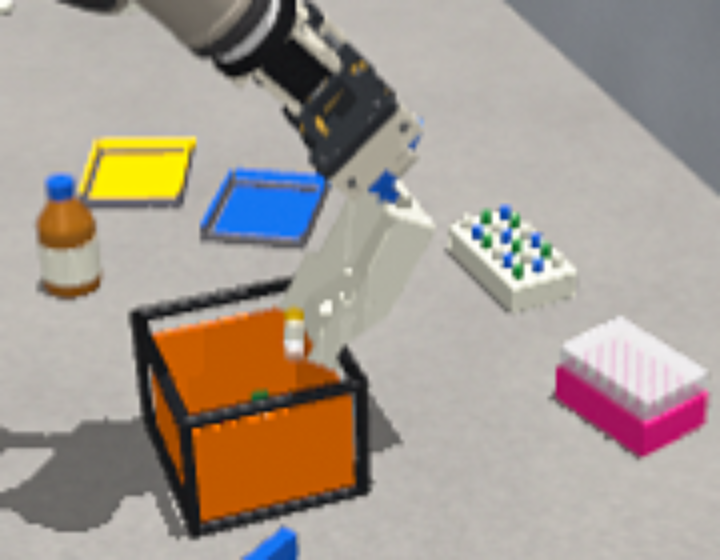

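Call:
send_rows([
  [0,0,0,0,0,0,1],
  [0,0,0,0,0,0,1],
  [0,0,0,0,0,0,1],
  [0,0,0,0,0,0,1],
])

```text
time: 12.1
tool_pos: [0.5562, -0.0778, 0.251]
tool_rot: [-3.141, -0.726, -0.007]
contact_force: [-0.1, 0.1, -2.8]
opening: 0.0137
```

Run:
```python
from tm import *
o=snap(['side','top'],'n'); 
t,R=tray_T(); print('hook',t+R@[-.086,0,.018],Ro.from_matrix(R).as_euler('xyz'))
print(observe()['contact_force'],observe()['torque'],observe()['qpos'].round(2))
c=o['side']['color'][:,:,::-1];tt=o['top']['color'][:,:,::-1]
cv2.imwrite('pics/n_crop.png',np.hstack([cv2.resize(c[140:260,230:350],(400,400)),cv2.resize(tt[200:280,290:370],(400,400))]))
```

```text
hook [ 0.4894223  -0.07730467  0.10913291] [ 7.34022360e-04 -1.06275008e+00 -7.43627578e-03]
[ 0.58733782 -0.0314156  -2.65047195] [-0.00877808  0.59398872 -0.03779267] [-0.44  0.09  2.03  0.71  0.44  0.58]
```

View pics/n_crop.png

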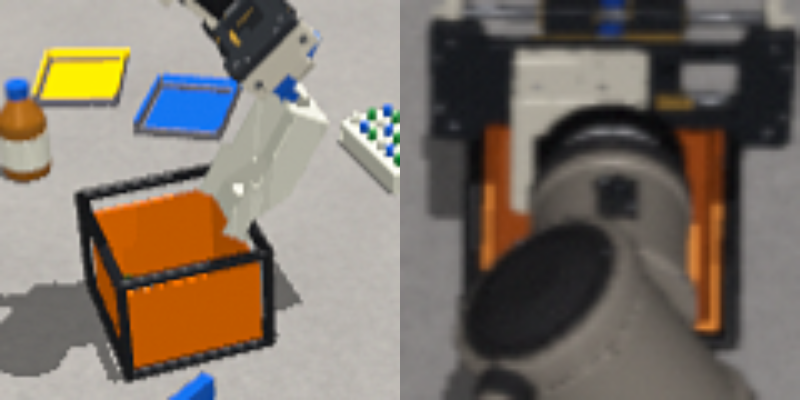

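The vials have left the tray floor in the side view. Two light spots remain on the tray at (240,188) and (258,150), so I check them.

Run:
```python
from tm import *
o=snap(['wrist'],'n')
d=pickle.load(open('pics/n_side.pkl','rb'));t,Rt=tray_T()
uv=np.array([[230+240*.3,140+188*.3],[230+258*.3,140+150*.3],[230+250*.3,140+168*.3],[230+225*.3,140+175*.3]]).round().astype(int)
P=bydepth(d,uv); print(uv,((P-t)@Rt).round(4))
c=d['color'][:,:,::-1]
cv2.imwrite('pics/n2.png',cv2.resize(c[165:225,275:335],(600,600),interpolation=cv2.INTER_NEAREST))
# height above the floor map in the tray
v,u=np.mgrid[165:225,275:335]; q=np.c_[u.ravel(),v.ravel()]; L=(bydepth(d,q)-t)@Rt
k=(abs(L[:,0])<.036)&(abs(L[:,1])<.034); print(np.percentile(L[k][:,2],[2,25,50,75,98]).round(4),k.sum())
```

```text
[[302 196]
 [307 185]
 [305 190]
 [298 192]] [[-0.0671  0.0097  0.02  ]
 [-0.0355  0.0341  0.0077]
 [-0.051   0.0261  0.0105]
 [-0.069   0.0364  0.0245]]
[0.0002 0.002  0.0035 0.0155 0.0348] 79
```

View pics/n2.png

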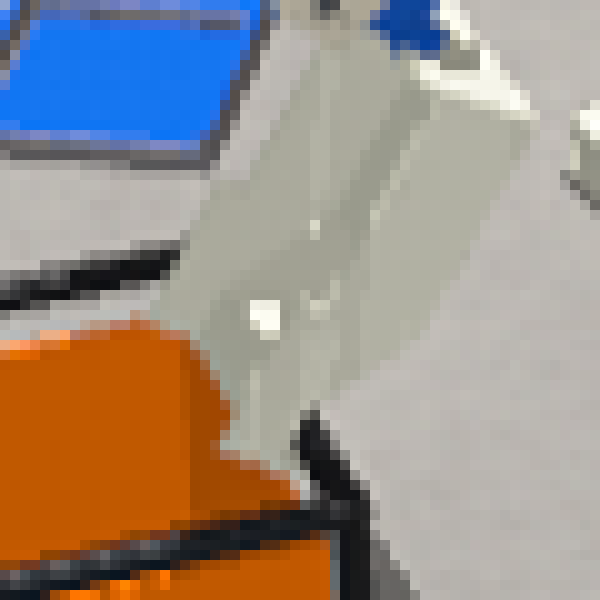

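View pics/n_wrist.png

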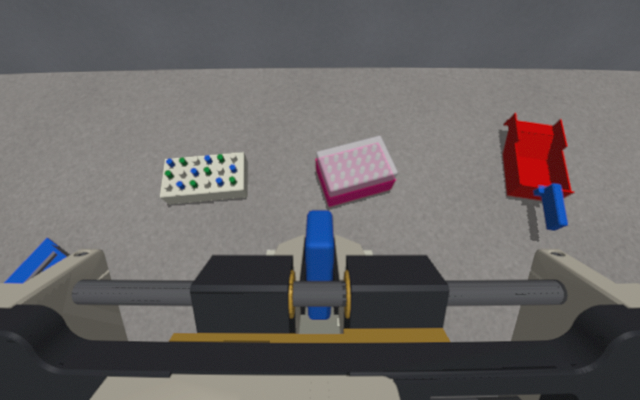

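The spots are sunlight: the depths match the bare ramp and floor. I swing back toward level about the bar, slowly at first.

Call:
send_rows([
  [0.00117,0,0.0029,0,-0.02,0,1],
  [0.00117,0,0.0029,0,-0.02,0,1],
  [0.00117,0,0.0029,0,-0.02,0,1],
  [0.00117,0,0.0029,0,-0.02,0,1],
  [0.00229,0,0.00581,0,-0.04,0,1],
])

```text
time: 12.67
tool_pos: [0.5716, -0.0778, 0.2416]
tool_rot: [-3.141, -0.604, -0.008]
contact_force: [0.2, 0.8, -2.4]
opening: 0.0135
```

Call:
send_rows([
  [0.00229,0,0.00581,0,-0.04,0,1],
  [0.00229,0,0.00581,0,-0.04,0,1],
  [0.00229,0,0.00581,0,-0.04,0,1],
  [0.00229,0,0.00581,0,-0.04,0,1],
  [0.00229,0,0.00581,0,-0.04,0,1],
])

```text
time: 13.08
tool_pos: [0.597, -0.0782, 0.2225]
tool_rot: [-3.142, -0.404, -0.007]
contact_force: [-0.4, 0.7, -1.6]
opening: 0.0138
```

Call:
send_rows([
  [0.00229,0,0.00581,0,-0.04,0,1],
  [0.00229,0,0.00581,0,-0.04,0,1],
  [0.00229,0,0.00581,0,-0.04,0,1],
  [0.00229,0,0.00581,0,-0.04,0,1],
  [0.00229,0,0.00581,0,-0.04,0,1],
])

```text
time: 13.5
tool_pos: [0.6172, -0.0783, 0.1986]
tool_rot: [-3.142, -0.204, -0.007]
contact_force: [0.2, -0.0, -2.3]
opening: 0.0136
```

Run:
```python
from tm import *
t,R=tray_T(); print('hook',t+R@[-.086,0,.018],Ro.from_matrix(R).as_euler('xyz'))
print(observe()['contact_force'],observe()['torque'],observe()['qpos'].round(2))
arc(-.04)
```

```text
hook [ 0.48878431 -0.07737068  0.10872215] [ 9.32655604e-05 -5.41477834e-01 -7.47920160e-03]
[ 0.17269518 -0.01108131 -2.30030443] [-0.00134014  0.04888847  0.0557067 ] [-0.28  0.43  1.49  0.06  1.03  1.27]
ct [-0.1448  0.      0.0604] row [0.0023, 0.0, 0.0058] [ 0.   -0.04  0.  ]
```

Call:
send_rows([
  [0.00229,0,0.00583,0,-0.04,0,1],
  [0.00229,0,0.00583,0,-0.04,0,1],
  [0.00229,0,0.00583,0,-0.04,0,1],
  [0.00229,0,0.00583,0,-0.04,0,1],
  [0.00229,0,0.00583,0,-0.04,0,1],
])

```text
time: 13.92
tool_pos: [0.6321, -0.0784, 0.171]
tool_rot: [-3.141, -0.004, -0.007]
contact_force: [-1.3, -0.2, -0.8]
opening: 0.0137
```

Call:
send_rows([
  [0.00229,0,0.00583,0,-0.04,0,1],
  [0.00229,0,0.00583,0,-0.04,0,1],
  [0.00229,0,0.00583,0,-0.04,0,1],
  [0.00229,0,0.00583,0,-0.04,0,1],
  [0.00229,0,0.00583,0,-0.04,0,1],
])

```text
time: 14.33
tool_pos: [0.6412, -0.0784, 0.1411]
tool_rot: [-3.141, 0.196, -0.007]
contact_force: [-1.4, 0.0, -0.5]
opening: 0.0136
```

Call:
send_rows([
  [0.00229,0,0.00583,0,-0.04,0,1],
  [0.00229,0,0.00583,0,-0.04,0,1],
  [0,0,0,0,0,0,1],
  [0,0,0,0,0,0,1],
])

```text
time: 14.67
tool_pos: [0.6429, -0.0783, 0.1285]
tool_rot: [-3.141, 0.275, -0.007]
contact_force: [-1.9, 0.1, 1.0]
opening: 0.0136
```

Run:
```python
from tm import *
o=snap(['side'],'p');  meas(o['side'],'side')
t,R=tray_T(); print('hook',t+R@[-.086,0,.018],Ro.from_matrix(R).as_euler('xyz'))
print(observe()['contact_force'],observe()['torque'],observe()['qpos'].round(2))
c=o['side']['color'][:,:,::-1]
cv2.imwrite('pics/p_crop.png',cv2.resize(c[140:260,220:390],(765,540)))
```

```text
side 989
 flange x min [-0.0974 -0.0969 -0.0964] z med 0.0298
 floor z (want .003) fit [-0.013   0.0056] 72
 wall y pct [-0.0453 -0.0438 -0.0412] yaw [-0.0051 -0.0411]
 wall top z fit (want .036) [0.0332 0.038 ]
hook [ 0.48764802 -0.07723591  0.10832209] [ 0.00040469 -0.06360799 -0.00716605]
[-0.49095249 -0.10551091  0.18986135] [ 0.09939704 -0.03461324 -0.01812405] [-0.21  0.82  0.98 -0.05  1.61  1.37]
```

View pics/p_crop.png

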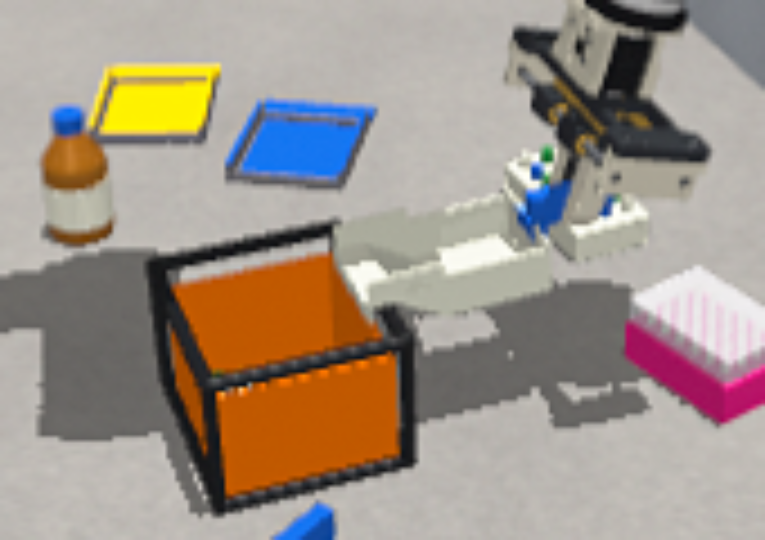

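The tray is empty, near level and still on the bar. I lift it straight off.

Run:
```python
from tm import *
p,R=pose(); t,Rt=tray_T(); t=t+[0,0,.11]
R1=toolR(-.007,-.337); Rtl=R1@toolR(0,-.337).T
p1=t+Rtl@[.0704,0,.0288]
plan(p+[0,0,.05],R,4)
plan(p+[0,0,.12],R1,8)
```

```text
4 x [-0.0034, -0.0, -0.012, 0.0, 0.0, 0.0] end [ 0.6429 -0.0784  0.1789]
8 x [-0.0045, -0.0, -0.0143, -0.0001, -0.008, -0.0] end [ 0.6426 -0.0784  0.249 ]
```

Call:
send_rows([
  [-0.0034,0,-0.012,0,0,0,1],
  [-0.0034,0,-0.012,0,0,0,1],
  [-0.0034,0,-0.012,0,0,0,1],
  [-0.0034,0,-0.012,0,0,0,1],
  [-0.005,0,-0.016,0,-0.015,0,1],
])

```text
time: 15.13
tool_pos: [0.6424, -0.0785, 0.1968]
tool_rot: [-3.141, 0.286, -0.007]
contact_force: [-0.1, -0.1, -2.5]
opening: 0.0141
```

Call:
send_rows([
  [-0.005,0,-0.016,0,-0.015,0,1],
  [-0.005,0,-0.016,0,-0.015,0,1],
  [-0.005,0,-0.016,0,-0.015,0,1],
  [0,0,0,0,0,0,1],
])

```text
time: 15.47
tool_pos: [0.6439, -0.0788, 0.25]
tool_rot: [3.14, 0.326, -0.007]
contact_force: [0.5, -0.4, -1.2]
opening: 0.0136
```

Run:
```python
from tm import *
o=snap(['side','top'],'q');  meas(o['side'],'side')
t,R=tray_T(); print('tray',t,Ro.from_matrix(R).as_euler('xyz'),observe()['time'])
tt=o['top']['color'][:,:,::-1];c=o['side']['color'][:,:,::-1]
cv2.imwrite('pics/q_crop.png',np.hstack([cv2.resize(c[120:260,220:390],(480,400)),cv2.resize(tt[160:280,280:370],(300,400))]))
# bay
for n in('a_top','a_side','q_side','q_top'):
    d=pickle.load(open(f'pics/{n}.pkl','rb')); c=d['color'][:,:,::-1]; hsv=cv2.cvtColor(c,cv2.COLOR_BGR2HSV)
    m=cv2.inRange(hsv,(100,150,80),(125,255,255)); pts=np.argwhere(m>0)[:,::-1]; P=bydepth(d,pts)
    for nm,zz in(('depth',None),('plane',.004)):
        Q=P if zz is None else onplane(d,pts,zz)
        k=(np.hypot(P[:,0]-.55,P[:,1]-.313)<.11)&(P[:,2]<.014)
        r=cv2.minAreaRect((Q[k][:,:2]*1000).astype(np.float32)); print(n,nm,k.sum(),r,np.median(P[k][:,2]))
```

```text
side 1159
 flange x min [-0.0963 -0.096  -0.0953] z med 0.0325
 floor z (want .003) fit [0.0254 0.0087] 22
 wall y pct [-0.0455 -0.0441 -0.0414] yaw [-0.0064 -0.0413]
 wall top z fit (want .036) [0.0124 0.0421]
tray [ 0.57277646 -0.07807024  0.21706077] [-7.03766806e-05 -6.63273434e-03 -7.01163373e-03] 15.5667
a_top depth 1109 ((554.5606689453125, 318.2930908203125), (140.521484375, 106.43241882324219), 59.00356674194336) 0.004711443414729066
a_top plane 1109 ((553.6697387695312, 316.7257080078125), (136.22337341308594, 106.04386901855469), 59.36642074584961) 0.004711443414729066
a_side depth 285 ((560.2109375, 312.76715087890625), (132.13510131835938, 103.54582977294922), 60.13917922973633) 0.006326142335712381
a_side plane 285 ((561.3638305664062, 318.2708740234375), (127.5447998046875, 105.13414001464844), 58.7635612487793) 0.006326142335712381
q_side depth 256 ((556.5728149414062, 319.3300476074219), (137.09437561035156, 93.36598205566406), 60.19580078125) 0.006543137835244517
q_side plane 256 ((556.3148803710938, 320.771728515625), (126.13267517089844, 97.60237121582031), 57.20365524291992) 0.006543137835244517
q_top depth 1104 ((554.6292724609375, 316.78173828125), (139.35369873046875, 106.33283996582031), 60.58256912231445) 0.005054139606860075
q_top plane 1104 ((553.8126220703125, 316.70623779296875), (136.35252380371094, 105.62791442871094), 59.5430908203125) 0.005054139606860075
```

View pics/q_crop.png

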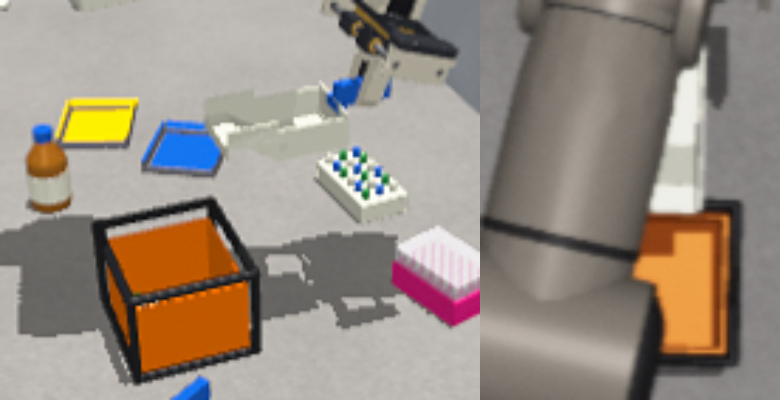

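The tray lifts clear. It slid up about 4–5 mm in the grip, which I'll allow for. I move to a viewpoint before the blue bay, wrist vertical, so the wrist camera sees the bay unobstructed.

Run:
```python
from tm import *
plan([.492,.212,.26],toolR(1.04,0),20)
```

```text
20 x [0.0002, -0.0172, -0.0002, -0.0086, 0.015, -0.0519] end [0.4923 0.2129 0.2598]
```

Call:
send_rows([
  [0.0002,-0.0172,-0.0002,-0.0086,0.015,-0.0519,1],
  [0.0002,-0.0172,-0.0002,-0.0086,0.015,-0.0519,1],
  [0.0002,-0.0172,-0.0002,-0.0086,0.015,-0.0519,1],
  [0.0002,-0.0172,-0.0002,-0.0086,0.015,-0.0519,1],
  [0.0002,-0.0172,-0.0002,-0.0086,0.015,-0.0519,1],
])

```text
time: 15.98
tool_pos: [0.6349, 0.0078, 0.2464]
tool_rot: [-3.105, 0.254, 0.265]
contact_force: [-0.2, -0.1, -1.7]
opening: 0.0136
```

Call:
send_rows([
  [0.0002,-0.0172,-0.0002,-0.0086,0.015,-0.0519,1],
  [0.0002,-0.0172,-0.0002,-0.0086,0.015,-0.0519,1],
  [0.0002,-0.0172,-0.0002,-0.0086,0.015,-0.0519,1],
  [0.0002,-0.0172,-0.0002,-0.0086,0.015,-0.0519,1],
  [0.0002,-0.0172,-0.0002,-0.0086,0.015,-0.0519,1],
])

```text
time: 16.4
tool_pos: [0.6055, 0.0885, 0.2508]
tool_rot: [-3.093, 0.167, 0.527]
contact_force: [0.2, -0.3, -2.4]
opening: 0.0137
```

Call:
send_rows([
  [0.0002,-0.0172,-0.0002,-0.0086,0.015,-0.0519,1],
  [0.0002,-0.0172,-0.0002,-0.0086,0.015,-0.0519,1],
  [0.0002,-0.0172,-0.0002,-0.0086,0.015,-0.0519,1],
  [0.0002,-0.0172,-0.0002,-0.0086,0.015,-0.0519,1],
  [0.0002,-0.0172,-0.0002,-0.0086,0.015,-0.0519,1],
])

```text
time: 16.82
tool_pos: [0.5562, 0.1585, 0.2556]
tool_rot: [-3.104, 0.081, 0.785]
contact_force: [-0.1, 0.2, -2.0]
opening: 0.0135
```

Call:
send_rows([
  [0.0002,-0.0172,-0.0002,-0.0086,0.015,-0.0519,1],
  [0.0002,-0.0172,-0.0002,-0.0086,0.015,-0.0519,1],
  [0.0002,-0.0172,-0.0002,-0.0086,0.015,-0.0519,1],
  [0.0002,-0.0172,-0.0002,-0.0086,0.015,-0.0519,1],
  [0.0002,-0.0172,-0.0002,-0.0086,0.015,-0.0519,1],
])

```text
time: 17.23
tool_pos: [0.4902, 0.2133, 0.2588]
tool_rot: [-3.137, 0.0, 1.043]
contact_force: [0.0, 0.3, -1.4]
opening: 0.0137
```

Call:
send_rows([
  [0,0,0,0,0,0,1],
  [0,0,0,0,0,0,1],
  [0,0,0,0,0,0,1],
])

```text
time: 17.48
tool_pos: [0.4918, 0.2127, 0.2596]
tool_rot: [-3.138, 0.001, 1.04]
contact_force: [-0.1, -0.1, -2.2]
opening: 0.0135
```

Run:
```python
from tm import *
o=snap(['wrist','top','side'],'r'); s=observe(); print(s['time'],s['tool_pos'],s['tool_rot'],s['qpos'].round(2))
```

```text
17.6333 [0.49239852 0.21249396 0.25960615] [-3.13745360e+00  9.88110917e-04  1.03926227e+00] [0.26 0.34 1.43 0.   1.37 0.79]
```

View pics/r_wrist.png

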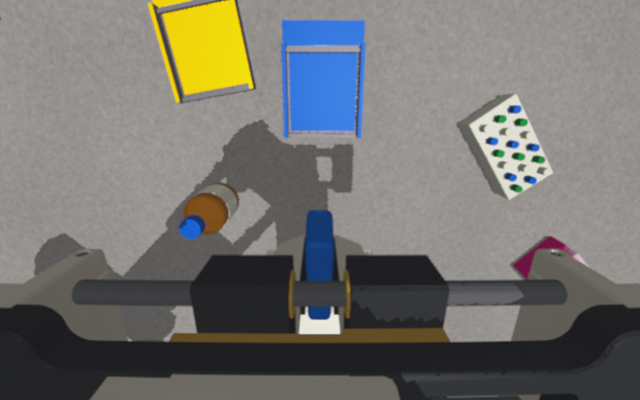

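View pics/r_side.png

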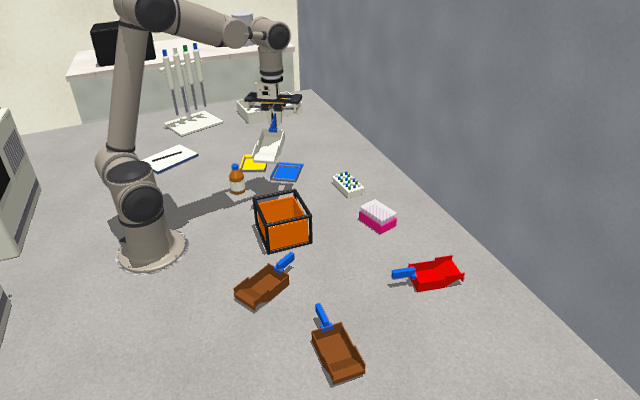

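The wrist view shows the whole blue bay, with its tab at (323,32) and floor centre near (322,93). I measure it and check the vials in the top view.

Run:
```python
from tm import *
d=pickle.load(open('pics/r_wrist.pkl','rb')); c=d['color'][:,:,::-1]; hsv=cv2.cvtColor(c,cv2.COLOR_BGR2HSV)
m=cv2.inRange(hsv,(100,140,80),(125,255,255)); m[150:]=0; m[:,:270]=0; m[:,380:]=0
pts=np.argwhere(m>0)[:,::-1]; P=bydepth(d,pts)
print(np.percentile(P[:,2],[5,50,95]).round(4))
k=P[:,2]<.009
for nm,Q in(('depth',P),('plane',onplane(d,pts,.004))):
    r=cv2.minAreaRect((Q[k][:,:2]*1000).astype(np.float32)); print(nm,k.sum(),r)
    # floor between the stops: components after removal of tab
    q=Q[k][:,:2]; a=np.radians(r[2] if r[1][0]>r[1][1] else r[2]-90); a=a if np.sin(a)>0 else a+np.pi
    u=np.array([np.cos(a),np.sin(a)]); v=np.array([-u[1],u[0]])
    al=q@u; h,e=np.histogram(al,40); print(np.degrees(a)); print(e.round(3).tolist()); print(h.tolist()); ac=q@v; print(np.percentile(ac,[.5,50,99.5]).round(4))
# grey rails tops: edges by depth > .012
v_,u_=np.mgrid[10:145,270:380]; q=np.c_[u_.ravel(),v_.ravel()]; P=bydepth(d,q); g=P[(P[:,2]>.008)&(P[:,2]<.03)]
print(len(g)); r=cv2.minAreaRect((g[:,:2]*1000).astype(np.float32)); print('raised',r)
t=pickle.load(open('pics/r_top.pkl','rb'))['color'][:,:,::-1]
cv2.imwrite('pics/r_crop.png',np.hstack([cv2.resize(t[210:280,295:365],(400,400)),cv2.resize(c[0:150,260:390],(346,400))]))
```

```text
[0.0035 0.0051 0.0195]
depth 6973 ((556.4381103515625, 316.27880859375), (136.26197814941406, 105.09724426269531), 59.283390045166016)
59.28339004516601
[0.488, 0.491, 0.495, 0.498, 0.502, 0.505, 0.508, 0.512, 0.515, 0.519, 0.522, 0.525, 0.529, 0.532, 0.536, 0.539, 0.543, 0.546, 0.549, 0.553, 0.556, 0.56, 0.563, 0.566, 0.57, 0.573, 0.577, 0.58, 0.583, 0.587, 0.59, 0.594, 0.597, 0.6, 0.604, 0.607, 0.611, 0.614, 0.617, 0.621, 0.624]
[187, 124, 188, 130, 190, 138, 181, 155, 165, 177, 140, 195, 161, 163, 194, 159, 172, 197, 171, 160, 198, 197, 167, 172, 198, 200, 189, 185, 168, 0, 0, 83, 225, 236, 231, 230, 233, 238, 255, 221]
[-0.3673 -0.3169 -0.2665]
plane 6973 ((556.0364990234375, 316.230224609375), (136.3407440185547, 105.19294738769531), 59.00193405151367)
59.00193405151367
[0.489, 0.493, 0.496, 0.499, 0.503, 0.506, 0.51, 0.513, 0.517, 0.52, 0.523, 0.527, 0.53, 0.534, 0.537, 0.54, 0.544, 0.547, 0.551, 0.554, 0.557, 0.561, 0.564, 0.568, 0.571, 0.574, 0.578, 0.581, 0.585, 0.588, 0.592, 0.595, 0.598, 0.602, 0.605, 0.609, 0.612, 0.615, 0.619, 0.622, 0.626]
[166, 145, 166, 150, 171, 151, 175, 154, 175, 157, 165, 174, 162, 180, 168, 168, 188, 173, 172, 186, 182, 180, 176, 195, 186, 185, 185, 186, 200, 0, 0, 58, 225, 234, 234, 236, 237, 239, 243, 246]
[-0.3644 -0.3142 -0.2635]
1531
raised ((546.5631103515625, 298.97283935546875), (117.85533142089844, 105.93049621582031), 59.55205154418945)
```

View pics/r_crop.png

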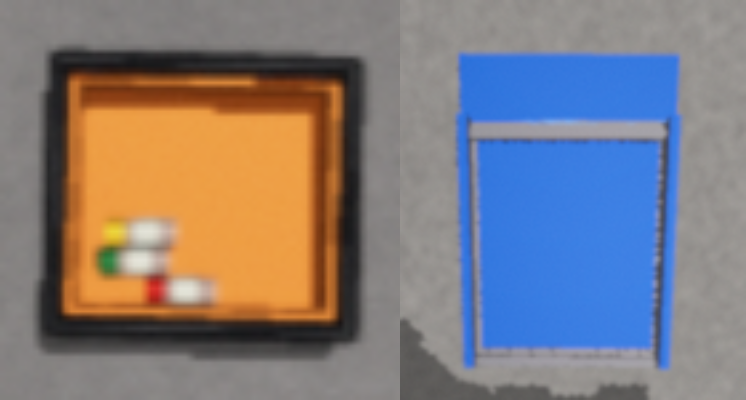

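All three vials lie in the bin, at (135,235), (130,262) and (180,290) in the left crop. The bay origin comes out at (0.5465, 0.299), yaw about 59.3°. I hover the levelled tray over it.

Run:
```python
from tm import *
y=1.035; u=np.array([np.cos(y),np.sin(y),0]); o=np.array([.5465,.2992,0])
p1=o+u*.0694+[0,0,.0238+.06]
a=plan(p1+[0,0,.09],toolR(y,-.337),10)
plan(p1,toolR(y,-.337),6,*a)
```

```text
10 x [0.0183, 0.0003, 0.0059, -0.0003, -0.0336, 0.0005] end [0.5819 0.3584 0.1739]
6 x [0.005, -0.0, 0.0142, -0.0001, -0.0, -0.0] end [0.5819 0.3585 0.0836]
```

Call:
send_rows([
  [0.0183,0.0003,0.0059,0,-0.0336,0.0005,1],
  [0.0183,0.0003,0.0059,0,-0.0336,0.0005,1],
  [0.0183,0.0003,0.0059,0,-0.0336,0.0005,1],
  [0.0183,0.0003,0.0059,0,-0.0336,0.0005,1],
  [0.0183,0.0003,0.0059,0,-0.0336,0.0005,1],
])

```text
time: 18.05
tool_pos: [0.5393, 0.2896, 0.2238]
tool_rot: [-3.138, 0.17, 1.037]
contact_force: [0.3, -0.3, -1.3]
opening: 0.0137
```

Call:
send_rows([
  [0.0183,0.0003,0.0059,0,-0.0336,0.0005,1],
  [0.0183,0.0003,0.0059,0,-0.0336,0.0005,1],
  [0.0183,0.0003,0.0059,0,-0.0336,0.0005,1],
  [0.0183,0.0003,0.0059,0,-0.0336,0.0005,1],
  [0.0183,0.0003,0.0059,0,-0.0336,0.0005,1],
])

```text
time: 18.47
tool_pos: [0.582, 0.3595, 0.1732]
tool_rot: [-3.139, 0.338, 1.036]
contact_force: [0.9, -0.1, -1.1]
opening: 0.0138
```

Call:
send_rows([
  [0.005,0,0.0142,0,0,0,1],
  [0.005,0,0.0142,0,0,0,1],
  [0.005,0,0.0142,0,0,0,1],
  [0.005,0,0.0142,0,0,0,1],
  [0.005,0,0.0142,0,0,0,1],
])

```text
time: 18.88
tool_pos: [0.5815, 0.359, 0.0973]
tool_rot: [-3.138, 0.337, 1.036]
contact_force: [0.7, -0.8, -1.6]
opening: 0.0139
```

Call:
send_rows([
  [0.005,0,0.0142,0,0,0,1],
  [0,0,0,0,0,0,1],
  [0,0,0,0,0,0,1],
  [0,0,0,0,0,0,1],
])

```text
time: 19.22
tool_pos: [0.5816, 0.3594, 0.0847]
tool_rot: [-3.139, 0.336, 1.036]
contact_force: [0.7, -0.1, -2.1]
opening: 0.0134
```

Run:
```python
from tm import *
o=snap(['side','top'],'s')
for n in o: meas(o[n],n)
s=observe(); print(s['time'],s['tool_pos'],s['tool_rot'],s['qpos'].round(2))
t,R=tray_T(off=(.0694,0,.0238)); y=1.035; u=np.array([np.cos(y),np.sin(y)]); v=np.array([-u[1],u[0]]); e=t[:2]-[.5465,.2992]; print(t,e@u,e@v)
t=o['top']['color'][:,:,::-1];c=o['side']['color'][:,:,::-1]
cv2.imwrite('pics/s_crop.png',np.hstack([cv2.resize(c[120:220,220:340],(480,400)),cv2.resize(t[160:250,160:250],(310,400))]))
```

```text
side 1165
 flange x min [-0.1045 -0.1036 -0.1012] z med 0.0278
 floor z (want .003) fit [-0.0005  0.0054] 98
 wall y pct [-0.8903 -0.8864 -0.8694] yaw [ 0.0286 -0.7499]
 wall top z fit (want .036) [0.0647 0.0484]
top 1109
 flange x min [-0.0997 -0.0995 -0.0984] z med 0.0281
 floor z (want .003) fit [-0.01    0.0033] 406
 wall y pct [-0.0369 -0.0364 -0.0334] yaw [-0.013  -0.0335]
 wall top z fit (want .036) [-0.0018  0.0398]
19.3167 [0.58167594 0.35961945 0.08544564] [-3.13964128  0.33461659  1.03608926] [ 0.52  0.96  0.83 -0.16  1.64  1.06]
[0.54626324 0.3000006  0.06148038] 0.0005675341078592401 0.0006123043992259874
```

View pics/s_crop.png

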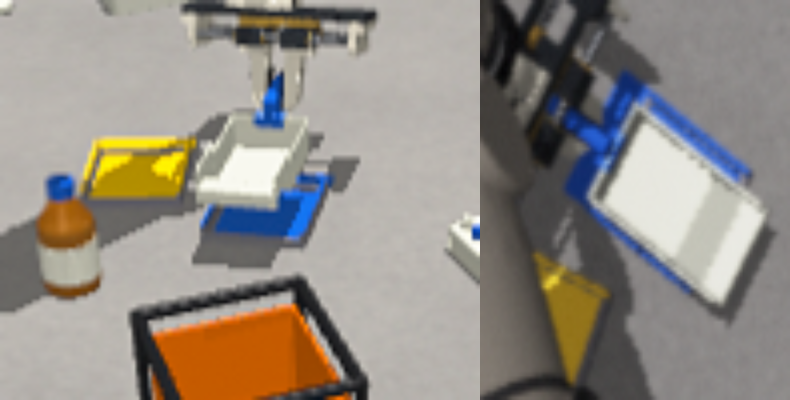

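Aligned over the bay to within about 1 mm. I lower it and feel for contact.

Call:
send_rows([
  [0.0033,0,0.0094,0,0,0,1],
  [0.0033,0,0.0094,0,0,0,1],
  [0.0033,0,0.0094,0,0,0,1],
  [0.0026,0,0.0075,0,0,0,1],
  [0.0017,0,0.0047,0,0,0,1],
])

```text
time: 19.73
tool_pos: [0.58, 0.3591, 0.0391]
tool_rot: [-3.137, 0.339, 1.037]
contact_force: [-0.0, -0.2, -2.2]
opening: 0.0137
```

Call:
send_rows([
  [0.001,0,0.0028,0,0,0,1],
  [0.0007,0,0.0019,0,0,0,1],
  [0,0,0,0,0,0,1],
  [0,0,0,0,0,0,1],
])

```text
time: 20.07
tool_pos: [0.581, 0.3597, 0.0366]
tool_rot: [-3.139, 0.336, 1.037]
contact_force: [0.2, -0.2, -2.0]
opening: 0.0136
```

Call:
send_rows([
  [0.0005,0,0.0014,0,0,0,1],
  [0,0,0,0,0,0,1],
  [0,0,0,0,0,0,1],
])

```text
time: 20.32
tool_pos: [0.5809, 0.3597, 0.0351]
tool_rot: [-3.139, 0.336, 1.037]
contact_force: [0.5, -0.3, -2.2]
opening: 0.0133
```

Call:
send_rows([
  [0.0007,0,0.0019,0,0,0,1],
  [0,0,0,0,0,0,1],
  [0,0,0,0,0,0,1],
])

```text
time: 20.57
tool_pos: [0.5808, 0.3596, 0.0328]
tool_rot: [-3.138, 0.337, 1.037]
contact_force: [-0.6, -0.3, -2.5]
opening: 0.0136
```

Call:
send_rows([
  [0.0005,0,0.0014,0,0,0,1],
  [0,0,0,0,0,0,1],
  [0,0,0,0,0,0,1],
])

```text
time: 20.82
tool_pos: [0.581, 0.3598, 0.0325]
tool_rot: [-3.139, 0.336, 1.037]
contact_force: [-1.4, -0.1, 4.4]
opening: 0.0138
```

Contact: the vertical force went from -2.5 to +4.4 N. A quick look before release.

```bash
cat > fin.py <<'E'
from tm import *
def bayframe(P):
    y=1.035; R=toolR(y,0); u=np.array([np.cos(y),np.sin(y),0]); v=np.array([-u[1],u[0],0]); e=P-np.array([.5465,.2992,0]); return np.c_[e@u,e@v,e[:,2]]
def rep(d,n):
    pts,P=cloud(d); L=bayframe(P); L=L[(abs(L[:,1])<.06)&(L[:,0]>-.13)&(L[:,0]<.06)&(L[:,2]>.001)&(L[:,2]<.055)]
    fl=L[(abs(L[:,0])<.033)&(abs(L[:,1])<.03)&(L[:,2]<.02)]
    A=np.c_[fl[:,:2],np.ones(len(fl))]; co=np.linalg.lstsq(A,fl[:,2],rcond=None)[0]
    print(n,len(fl),'floor slopes',co[:2].round(3),'z',co[2].round(4),'flange front x (want -.098)',np.percentile(L[abs(L[:,1])<.03][:,0],[0,2]).round(4))
    hi=L[(L[:,2]>.03)&(abs(L[:,0])<.03)]
    if len(hi): print('  wall tops y',hi[:,1].min().round(4),hi[:,1].max().round(4))
E
python3 - <<'E'
from fin import *
o=snap(['side','top'],'t')
for n in o: rep(o[n],n)
t=o['top']['color'][:,:,::-1];c=o['side']['color'][:,:,::-1]
cv2.imwrite('pics/t_crop.png',np.hstack([cv2.resize(c[120:220,220:340],(480,400)),cv2.resize(t[160:250,160:250],(310,400))]))
E
```

```text
side 98 floor slopes [ 0.02  -0.028] z 0.0097 flange front x (want -.098) [-0.1299 -0.127 ]
  wall tops y -0.0438 0.0403
top 358 floor slopes [-0.006 -0.008] z 0.0077 flange front x (want -.098) [-0.1298 -0.125 ]
  wall tops y -0.0358 0.0431
```

View pics/t_crop.png

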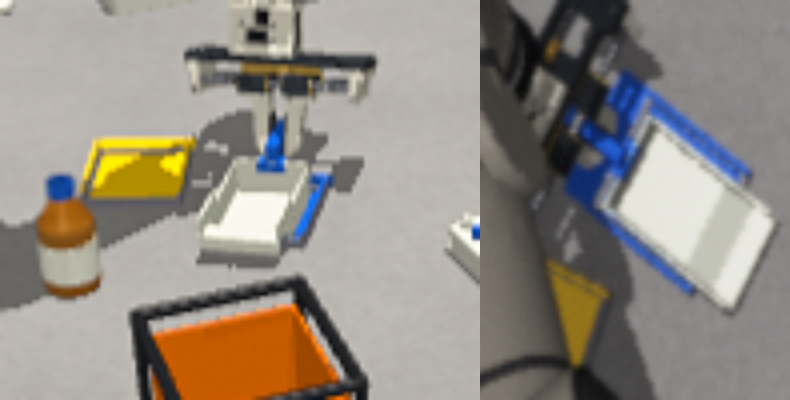

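The tray floor reads z≈7.7 mm (7 mm expected) and sits between the rails. I release.

Call:
send_rows([
  [0,0,0,0,0,0,0.5],
  [0,0,0,0,0,0,0.5],
  [0,0,0,0,0,0,0.5],
  [0,0,0,0,0,0,0.5],
  [0,0,0,0,0,0,0.5],
])

```text
time: 21.33
tool_pos: [0.5808, 0.3595, 0.0311]
tool_rot: [-3.138, 0.337, 1.037]
contact_force: [0.0, 0.4, -0.1]
opening: 0.0425
```

Call:
send_rows([
  [0,0,0,0,0,0,0.5],
  [0,0,0,0,0,0,0.5],
  [0,0,0,0,0,0,0.5],
])

```text
time: 21.58
tool_pos: [0.5809, 0.3596, 0.0313]
tool_rot: [-3.138, 0.337, 1.037]
contact_force: [-0.7, 0.1, -0.5]
opening: 0.0458
```

Call:
send_rows([
  [0,0,-0.01,0,0,0,0.5],
  [0,0,-0.015,0,0,0,0.5],
  [0,0,-0.025,0,0,0,0.5],
  [0,0,-0.03,0,0,0,0.5],
  [0,0,-0.03,0,0,0,0.5],
])

```text
time: 22.0
tool_pos: [0.5995, 0.391, 0.137]
tool_rot: [-3.138, 0.337, 1.037]
contact_force: [1.1, 0.6, 0.2]
opening: 0.0455
```

Call:
send_rows([
  [0,0,-0.03,0,0,0,0.5],
  [0,0,-0.03,0,0,0,0.5],
  [0,0,0,0,0,0,0.5],
  [0,0,0,0,0,0,0.5],
])

```text
time: 22.33
tool_pos: [0.6108, 0.4087, 0.1944]
tool_rot: [-3.141, 0.331, 1.036]
contact_force: [-0.2, -0.2, -0.1]
opening: 0.0458
```

Run:
```python
from fin import *
o=snap(['side','top'],'v')
for n in o: rep(o[n],n)
s=observe(); print(s['time'],s['tool_pos'],s['opening'],s['contact_force'])
t=o['top']['color'][:,:,::-1];c=o['side']['color'][:,:,::-1]
cv2.imwrite('pics/v_crop.png',np.hstack([cv2.resize(c[120:220,220:340],(480,400)),cv2.resize(t[160:250,160:250],(310,400))]))
hs=[]
for n in o:
    d=o[n]; hsv=cv2.cvtColor(d['color'][:,:,::-1],cv2.COLOR_BGR2HSV); m=cv2.inRange(hsv,(100,140,60),(125,255,255)); q=np.argwhere(m>0)[:,::-1]; L=bayframe(bydepth(d,q)); L=L[(L[:,2]>.05)&(L[:,2]<.07)&(abs(L[:,1])<.05)&(L[:,0]>.03)&(L[:,0]<.13)]
    if len(L)>5: print(n,'handle top',len(L),L.mean(0).round(4),'yaw rel',np.polyfit(L[:,0],L[:,1],1)[0].round(3))
cv2.imwrite('pics/v_bin.png',cv2.resize(t[210:280,295:365],(400,400)))
```

```text
side 96 floor slopes [0.014 0.002] z 0.0095 flange front x (want -.098) [-0.1294 -0.125 ]
  wall tops y -0.0426 0.0385
top 347 floor slopes [-0.006 -0.002] z 0.0076 flange front x (want -.098) [-0.13   -0.1243]
  wall tops y -0.0357 0.0434
22.4333 [0.60949418 0.40745535 0.19070561] 0.045916204797032394 [-0.17273695 -0.24184683 -0.49788208]
side handle top 44 [ 0.0629 -0.0038  0.0593] yaw rel -0.054
top handle top 90 [0.0669 0.003  0.0616] yaw rel -0.003
```

View pics/v_crop.png

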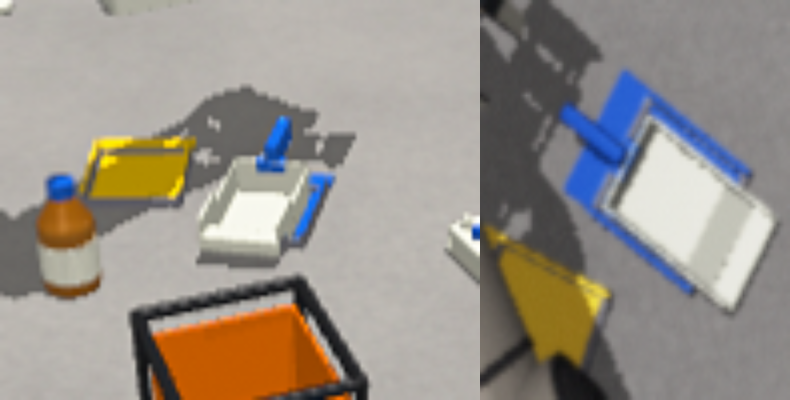

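View pics/v_bin.png

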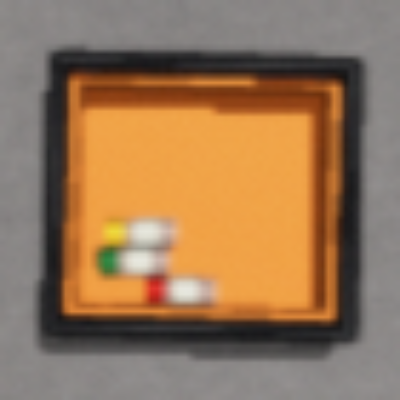

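Run:
```python
from fin import *
d=pickle.load(open('pics/v_top.pkl','rb'))
hsv=cv2.cvtColor(d['color'][:,:,::-1],cv2.COLOR_BGR2HSV); m=cv2.inRange(hsv,(100,140,60),(125,255,255)); q=np.argwhere(m>0)[:,::-1]
for nm,P in(('h58',onplane(d,q,.058)),):
    D=bayframe(bydepth(d,q)); L=bayframe(P); k=(D[:,2]>.045)&(abs(D[:,1])<.05)&(D[:,0]>.03); print('handle x range want .040-.106',np.percentile(L[k][:,0],[1,99]).round(4),np.median(L[k][:,1]).round(4))
pts,P=cloud(d); D=bayframe(P); k=(abs(D[:,1])<.03)&(D[:,2]>.018)&(D[:,0]<-.06)&(D[:,0]>-.13); L=D[k]; print('flange x',np.percentile(L[:,0],[1,50]).round(4),'want -.098',k.sum())
k=(abs(D[:,1])<.03)&(D[:,2]>.034)&(D[:,0]>.02)&(D[:,0]<.06); print('rear wall x',np.percentile(D[k][:,0],[2,50,98]).round(4))
# bay in the same picture: tab and floor edge
b=bayframe(bydepth(d,q)); k=(b[:,2]<.012)&(abs(b[:,1])<.055)&(b[:,0]>.05)&(b[:,0]<.12); print('tab x want .058-.088',np.percentile(b[k][:,0],[1,99]).round(4), 'y',np.percentile(b[k][:,1],[1,99]).round(4))
```

```text
handle x range want .040-.106 [0.0367 0.0999] 0.0032
flange x [-0.0999 -0.0817] want -.098 226
rear wall x [0.0325 0.0349 0.0363]
tab x want .058-.088 [0.0569 0.0905] y [-0.0492  0.0536]
```

The tray sits about 3–5 mm along and about 1 mm across from the bay centre, flat and well inside the limits, and the arm is clear. I hand in.

```bash
python3 -c "
from cell import workorder,observe
print(workorder.hand_in()); print(observe()['time'])"
```

```text
the job is handed in; nothing more can be done
None
the job is handed in; nothing more can be done
```

The job is done and handed in at about 22 s of the 64 s allowed; the hand-in gave no verdict. I gripped the white tray by its blue handle and hooked the lip over the middle of the far rim bar. I then tipped it to about 61° about the bar, brought it back to about 4° from level, lifted it off and set it down in the blue bay.

**Last checks:**
- **Vials:** all three lie in the bin in the last top view.
- **Tray:** flat to under 1° and about 0.6 mm above nominal in the top view, with its handle over the tab. It sits about 3–5 mm toward the spout from the bay centre and about 1 mm across.
- **Arm and other objects:** the gripper is open and well clear of the tray. The bottle, tip box and tube rack looked unmoved in the pictures, but I didn't measure them.

**Disagreements between readings:**
- **Lateral offset:** the side and top cameras differ by several millimetres sideways.
- **Slip in the grip:** after lift-off the side view suggested the tray had slid about 5 mm up in the grip. Later views showed almost none, so I lowered it by feeling for contact.
- **Light spots:** two bright spots on the tipped tray looked like vials, but by depth they were sunlight on the bare tray.

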